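# Change over the vacuum isolators on a probe station

## Task

Two ball-ended isolator levers stand on the probe station: a lever tipped back under the bridge is open, one tipped forward to the robot's side is shut. Change the vacuum over: first shut the open one, swinging it all the way forward to its stop, and only then open the other, swinging it all the way back to its stop, so that both are never open at once. Leave the positioner, the wafer jar and the screwdriver where they are.

Things in the scene. Friction and masses are not known exactly. Their poses are not given: they have to be found in the camera images.
- lever_p (a joint): lever: steel rod with a heavy dark steel ball (0.2-0.4 kg), ball centre 110 mm from the hinge pin. Angle in rad: 0 upright, + tipped along the isolator's +x (back, under the bridge: open), - tipped forward (shut). Stops at +-0.6. Past upright its weight drops it to the nearer stop and keeps it there; 1 to 2 N at the ball lifts it off. This one starts open (tipped back); it may stand left or right.
- lever_q (a joint): lever: steel rod with a heavy dark steel ball (0.2-0.4 kg), ball centre 110 mm from the hinge pin. Angle in rad: 0 upright, + tipped along the isolator's +x (back, under the bridge: open), - tipped forward (shut). Stops at +-0.6. Past upright its weight drops it to the nearer stop and keeps it there; 1 to 2 N at the ball lifts it off. This one starts shut (tipped forward); it stands on the other side from lever_p.
- lever_p_ball (a point): centre of lever_p's ball (40 mm diameter)
- lever_q_ball (a point): centre of lever_q's ball (40 mm diameter)
- isolator_p: grey housing 90 x 56 mm, 34 mm high, steel cheeks to 70 mm, fixed on the station's 20 mm base. Origin: centre of its underside (20 mm above the table). The hinge pin lies 55 mm above the origin, along the housing's y; x points back to the bridge, z up; same yaw as the station. Carries lever_p.
- isolator_q: grey housing 90 x 56 mm, 34 mm high, steel cheeks to 70 mm, fixed on the station's 20 mm base. Origin: centre of its underside (20 mm above the table). The hinge pin lies 55 mm above the origin, along the housing's y; x points back to the bridge, z up; same yaw as the station. Carries lever_q.
- station: fixed probe station, black base plate 470 x 540 x 20 mm (x -120 to 350, y -270 to 270 mm from the origin). Origin on the table, under the line of the isolators; x points back, away from the robot, z up. Behind the bridge: objective head (y -40 to 40, x 90 to 165 mm, lowest 240 mm above the table) and brass chuck disc (x 120 to 330 mm, top 58 mm).
- bridge_mid (a point): middle of the bridge beam's underside, 300 mm above the table. Aluminium beam 45 mm wide (x), 35 mm high, 515 mm long along the station's y, on 50 x 35 mm posts 240 mm either side; point is 67.5 mm behind the station's origin. It hangs over a back-tipped ball: a tool from straight above hits it; come tilted from the robot's side.
- positioner: loose black probe positioner block, 80 x 45 mm, 95 mm high, with aluminium knobs; bystander on the table left of the station. Origin: centre of its underside
- wafer_jar: loose round low jar with white lid, 90 mm diameter, 50 mm high; bystander on the table right of the station. Origin: centre of its underside
- driver: loose screwdriver 160 mm long lying on the table at the front left; bystander. Origin under its middle

How it is judged:
By the outcome, as a careful person would: the job done as asked, in the order asked, and still so for the second after the job is handed in, with the robot touching nothing.
It also fails if it takes over 58 s, if anything falls off the work surface, if the arm or the gripper's body presses on something with over 40 N, if the wrist force passes 120 N, or if a joint passes its speed limit or range.

## Robot

A 7-joint arm with a two-finger parallel gripper is mounted at the origin on the work surface. World frame = base frame: x ahead of the robot, y to its left, z up, the work surface at z = 0. Lengths are in m, angles in rad, forces in N, time in s.
With the tool pointing down it reaches from about 0.4 to 0.85 m from the base axis. Payload 4.4 kg.
Tool frame: the origin (TCP) lies at the very end of the fingers, on their centre line; the grasp point (between the pads) lies 19 mm behind it; z points along the fingers, y is the direction in which the jaws open and shut (so a half turn about z gives the same grasp; the last joint's range is limited). The gripper opens to 94 mm and grips with 3 to 60 N. Pads are 16 mm wide; open, the fingers measure 119 mm over their backs; the gripper's body (75 mm by 177 mm) begins 78 mm behind the grasp point.
Start: joints at [1.108, 0.628, 0.038, 1.517, -0.027, 0.996, -0.02], TCP at [0.251, -0.599, 0.205] pointing down, gripper open.
Joint ranges: [-3.06, 3.06], [-0.37, 2.12], [-1.25, 1.32], [0.18, 2.47], [-1.1, 4.24], [0.23, 1.98], [-2.94, 2.94]. Speed limits (rad/s): [2.57, 2.57, 3.14, 3.14, 3.14, 3.14, 3.14].

## Interface

Orientations are given as a rotation vector (axis times angle).
In Python, from rig import monitor, capture, job_done gives the robot as it stands.
- The arm moves only by the tool jog_arm, never from a script. Its argument "steps" is a list of rows, each a list of 7 numbers: the finger opening in cm, from 0 to 9.4, then the shift along the world's x, y, z in cm, then the turn, a rotation vector about the world's x, y, z in rad. In form: [[claw, x, y, z, ax, ay, az], ...]. A call has 1 to 20 rows; each row shifts and turns the pose as measured when the row begins; what a row does not reach is not made up. A row lasts 1/8 s, in which the tool goes at most 62.5 mm and 10.7 degrees, less where a joint would pass 70% of its speed; a pose out of reach is approached as far as the arm can. A call with a gripper value outside its range is refused whole. The fingers move at their own pace and stop on an object; "squeeze" is the grip in N (left out, the last holds). Time passes only in rows, so rows that do not move let the fingers close. It gives the time, the measured TCP pose, the force and the opening at its end, in the units of the state.
- monitor.state(): the state, without advancing time (a new reading comes with each control period).
- capture(name): name is "scene" or "top"; returns a dict with "frame" (420x560x3 uint8, red, green, blue), "intrinsics" (3x3 intrinsics, pixels), "k1" (the pictures are not rectified: a ray, as slopes to the right and down, at radius r is drawn at 1 + k1 r^2 times it, then the intrinsics apply), "origin" and "orientation" of the camera in the world. Camera axes: x right, y down, z forward; pixel columns grow to the right and rows downward; lengths in m; the calibration is good to about 2 mm. A picture is of the moment at which its call begins. There is no depth.
- job_done(): hands the job in, once; it reports no verdict.
The state is a dict: "time_s": time; "q": joint angles; "joint_velocities": joint speeds; "effort": joint torques, N m; "ee_pos": TCP position; "orientation": TCP orientation; "force": force on the tool from outside, world axes, zero at the start; "torque": the same for the moment, N m; "grip_width": finger opening in m.
Only numpy, scipy, OpenCV 4.12 (cv2) and the standard library are available. Lean on these libraries where they do the work, as an engineer would, in place of code of your own. Each camera call takes 0.05 s, during which the arm holds its last target.

## Working session

There is one attempt and no reset: what is moved stays moved. The work goes in short steps, Python scripts to look and compute and a tool call to move; the robot and the scene stay as the last step left them, time stands still between calls to the robot, and variables do not carry over. Pictures are saved under pics/ and viewed, and the job is handed in when it is done.

Besides the shell and the picture viewer there is one more tool, called after "Call:" as name(argument=value, ...) on one line, values as JSON. jog_arm: Moves the arm, as the interface text tells. Its arguments: {"type":"object","properties":{"steps":{"type":"array"},"squeeze":{"type":"number"}},"required":["steps"]}

```bash
mkdir -p pics; ls; python3 - <<'E'
from rig import monitor,capture
import cv2,numpy as np
for n in("scene","top"):
    c=capture(n); cv2.imwrite(f"pics/{n}0.png",c["frame"][:,:,::-1])
    print(n,c["intrinsics"],c["k1"],c["origin"],c["orientation"])
s=monitor.state();print(s)
E
```

```text
pics
scene [[414.04435068   0.         284.60591072]
 [  0.         414.04435068 206.95099351]
 [  0.           0.           1.        ]] -0.07727888162535258 [ 1.49862033 -0.43131829  1.1481501 ] [-1.95864271 -1.3210648   0.59355814]
top [[402.37871986   0.         281.31155412]
 [  0.         402.37871986 205.79856065]
 [  0.           0.           1.        ]] -0.034048261691600995 [0.37236927 0.00530032 1.28879082] [-2.13753876  2.18964169 -0.12991256]
{'time_s': 0.1, 'q': array([ 1.10816522,  0.62923086,  0.0384498 ,  1.51822225, -0.02701789,
        0.99628674, -0.01998721]), 'joint_velocities': array([-0.00017725, -0.00044398,  0.00041467, -0.00253397, -0.00154618,
       -0.00025202,  0.00049663]), 'effort': array([ 2.31640530e-03, -5.50793874e+01,  1.14694923e+00, -1.87116230e+01,
       -5.22311102e-02,  1.91917573e-02,  8.40022290e-05]), 'ee_pos': array([ 0.25103478, -0.5989498 ,  0.20467555]), 'orientation': array([-3.07838924e+00, -6.18944076e-01,  5.07135616e-04]), 'force': array([-0.06906445, -0.45325172,  1.02219989]), 'torque': array([0.01833443, 0.05952523, 0.01082393]), 'grip_width': 0.09405002414685311}
```

View pics/scene0.png

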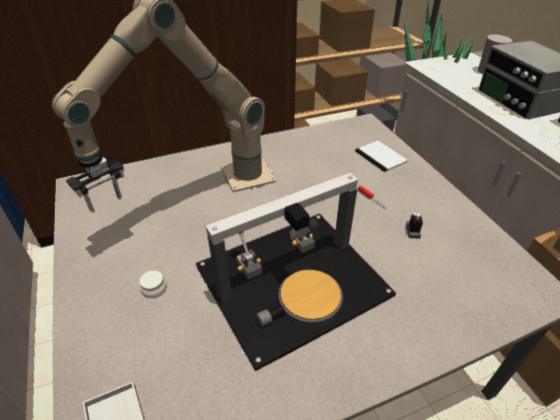

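View pics/top0.png

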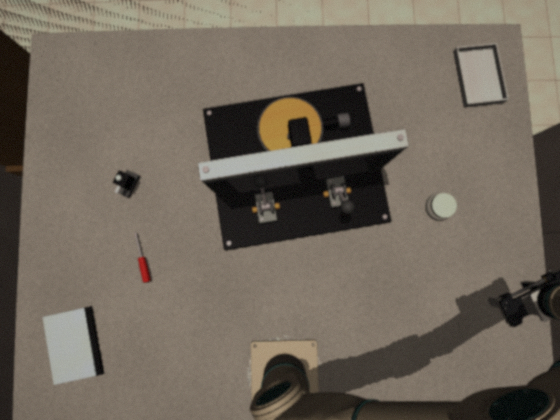

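The top view shows the left isolator (265,207) tipped back, with its ball hidden under the bridge, so this is lever_p. The right one has its ball forward at (347,208), so it is lever_q. Next I'll measure the station from its corner screws and plate.

```bash
cat > h.py <<'E'
import numpy as np,cv2
from scipy.spatial.transform import Rotation as R
def ray(c,uv):
    K=c["intrinsics"];k=c["k1"]
    d=(np.array(uv,float)-[K[0,2],K[1,2]])/[K[0,0],K[1,1]]
    p=d.copy()
    for _ in range(20): p=d/(1+k*(p@p))
    v=R.from_rotvec(c["orientation"]).apply([p[0],p[1],1]); return c["origin"],v/np.linalg.norm(v)
def onz(c,uv,z):
    o,v=ray(c,uv); return o+v*(z-o[2])/v[2]
def proj(c,P):
    K=c["intrinsics"]
    p=R.from_rotvec(c["orientation"]).inv().apply(np.array(P)-c["origin"]); p=p[:2]/p[2]
    p=p*(1+c["k1"]*(p@p)); return p*[K[0,0],K[1,1]]+[K[0,2],K[1,2]]
E
python3 - <<'E'
from h import *
from rig import capture
t=capture("top");s=capture("scene")
f=t["frame"]
cv2.imwrite("pics/topz.png",cv2.resize(f[75:255,190:410][:,:,::-1],None,fx=3.6,fy=3.3,interpolation=cv2.INTER_CUBIC)[:600,:800])
cv2.imwrite("pics/scz.png",cv2.resize(s["frame"][170:370,190:400][:,:,::-1],None,fx=3,fy=3,interpolation=cv2.INTER_CUBIC))
def spot(c,x,y,r=6):
    g=c["frame"][y-r:y+r+1,x-r:x+r+1].astype(float).mean(2); g=np.clip(g-(g.min()+g.max())/2,0,None)
    yy,xx=np.mgrid[-r:r+1,-r:r+1]; return (x+(g*xx).sum()/g.sum(),y+(g*yy).sum()/g.sum())
# plate contour
m=(f.max(2)<45).astype(np.uint8); 
for nm,(x,y) in dict(BL=(208,112),BR=(360,88),FL=(228,243),FR=(385,216)).items():
    u=spot(t,x,y,5);print(nm,np.round(u,1),onz(t,u,.02))
E
```

```text
BL [207.6 111.3] [0.83663318 0.23165454 0.02      ]
BR [360.8  86.6] [ 0.90995499 -0.27402344  0.02      ]
FL [228.5 242.7] [0.40694952 0.16693548 0.02      ]
FR [385.1 215.8] [ 0.47990397 -0.33061026  0.02      ]
```

View pics/topz.png

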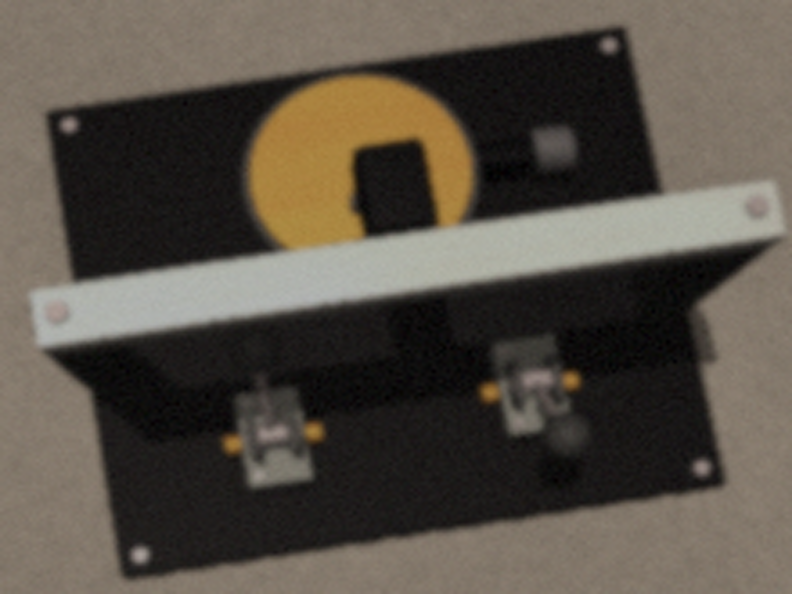

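View pics/scz.png

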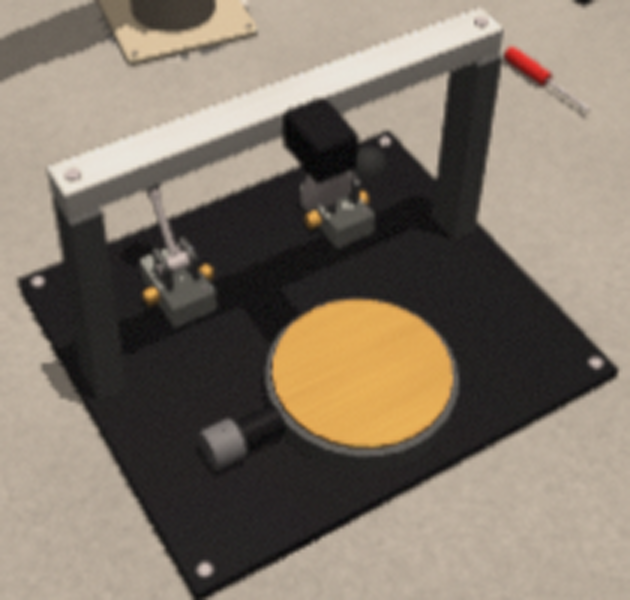

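```bash
cat >> h.py <<'E'
BL,BR,FL,FR=[np.array(a) for a in([.83663,.23165],[.90995,-.27402],[.40695,.16694],[.47990,-.33061])]
C=(BL+BR+FL+FR)/4
ex=(BL+BR-FL-FR);ey=(BL+FL-BR-FR)
yaw=np.mean([np.arctan2(ex[1],ex[0]),np.arctan2(-ey[0],ey[1])])
X=np.array([np.cos(yaw),np.sin(yaw)]);Y=np.array([-X[1],X[0]])
O=C-.115*X
def st(P): d=np.array(P[:2])-O; return np.array([d@X,d@Y])
def wo(x,y): return O+x*X+y*Y
E
python3 - <<'E'
from h import *
from rig import capture
t=capture("top");s=capture("scene")
print("yaw",yaw,"O",O,"sizes",np.linalg.norm(ex)/2,np.linalg.norm(ey)/2,np.arctan2(ex[1],ex[0]),np.arctan2(-ey[0],ey[1]))
for n,c in(("top",t),("scene",s)):
    hsv=cv2.cvtColor(c["frame"],cv2.COLOR_RGB2HSV)
    m=((hsv[:,:,0]>10)&(hsv[:,:,0]<28)&(hsv[:,:,1]>140)&(hsv[:,:,2]>90)).astype(np.uint8)
    k,l,stt,cen=cv2.connectedComponentsWithStats(m)
    for i in range(1,k):
        if 4<stt[i,4]<100 and 190<cen[i][0]<400:
            print(n,stt[i],cen[i].round(1),[ (z,st(onz(c,cen[i],z)).round(4)) for z in(.03,.05,.075)])
print("bridge mid",wo(.0675,0), [proj(t,[*wo(.0675,y),.335]).round(1) for y in(.24,-.24)])
# ball of q
g=t["frame"][190:230,325:370].astype(int)
print(st(onz(t,(347.5,207.5),.02+.055+.11*np.cos(.6))))
E
```

```text
yaw 0.1424729949728774 O [ 0.54452269 -0.06783902] sizes 0.43412249506907613 0.506913523517572 0.14016561960022134 0.14478037034553348
top [347 188   4   5  17] [348.4 189.9] [(0.03, array([-0.0014, -0.1491])), (0.05, array([-0.0039, -0.1451])), (0.075, array([-0.0071, -0.1403]))]
top [324 191   4   6  19] [325.5 193.6] [(0.03, array([-0.0012, -0.0753])), (0.05, array([-0.0037, -0.0726])), (0.075, array([-0.0069, -0.0691]))]
top [275 203   5   6  23] [276.7 205.2] [(0.03, array([-0.0119,  0.0829])), (0.05, array([-0.0143,  0.0832])), (0.075, array([-0.0172,  0.0834]))]
top [252 207   5   5  20] [253.9 209.2] [(0.03, array([-0.0124,  0.1559])), (0.05, array([-0.0148,  0.1549])), (0.075, array([-0.0177,  0.1538]))]
scene [310 234   3   3   7] [311. 235.] [(0.03, array([-0.0207,  0.1649])), (0.05, array([-0.0044,  0.1531])), (0.075, array([0.016 , 0.1383]))]
scene [292 240   5   5  19] [294.  242.4] [(0.03, array([-0.0199,  0.0883])), (0.05, array([-0.0035,  0.0779])), (0.075, array([0.0169, 0.0648]))]
scene [257 258   4   5  14] [258.6 259.8] [(0.03, array([-0.009 , -0.0668])), (0.05, array([ 0.0071, -0.0745])), (0.075, array([ 0.0273, -0.0841]))]
scene [238 266   5   5  20] [239.9 267.7] [(0.03, array([-0.009 , -0.1414])), (0.05, array([ 0.0071, -0.1477])), (0.075, array([ 0.0273, -0.1556]))]
bridge mid [ 0.61133878 -0.0582546 ] [array([206.1, 168.9]), array([400.5, 137.1])]
[-0.06733425 -0.11071351]
```

```bash
python3 - <<'E'
from h import *
from rig import capture
t=capture("top");s=capture("scene")
for n,x,y in(("p",-.011+.062,.119),("q",-.002-.062,-.109)):
    P=[*wo(x,y),.166]; print(n,np.round(P,3),proj(t,P).round(1),proj(s,P).round(1))
# darkest blob areas around
cv2.imwrite("pics/pz.png",cv2.resize(np.clip(s["frame"][200:260,270:350][:,:,::-1].astype(float)*2.5,0,255).astype(np.uint8),None,fx=9,fy=9,interpolation=cv2.INTER_CUBIC))
cv2.imwrite("pics/qz.png",cv2.resize(np.clip(t["frame"][165:235,240:370][:,:,::-1].astype(float)*2.5,0,255).astype(np.uint8),None,fx=6,fy=6,interpolation=cv2.INTER_CUBIC))
c=np.cos(np.pi/4)
print("X",X,"Y",Y)
E
```

```text
p [0.578 0.057 0.166] [260.1 179.9] [313.1 224.5]
q [ 0.497 -0.185  0.166] [346.7 206.4] [238.8 227.3]
X [0.98986788 0.14199148] Y [-0.14199148  0.98986788]
```

View pics/pz.png

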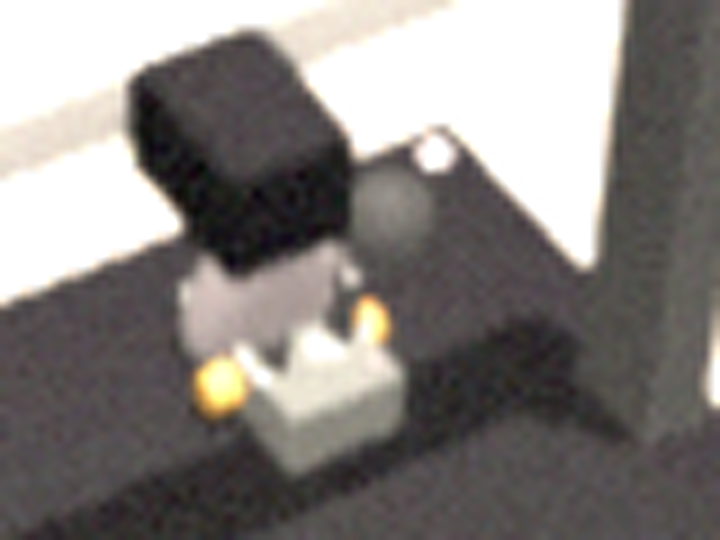

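View pics/qz.png

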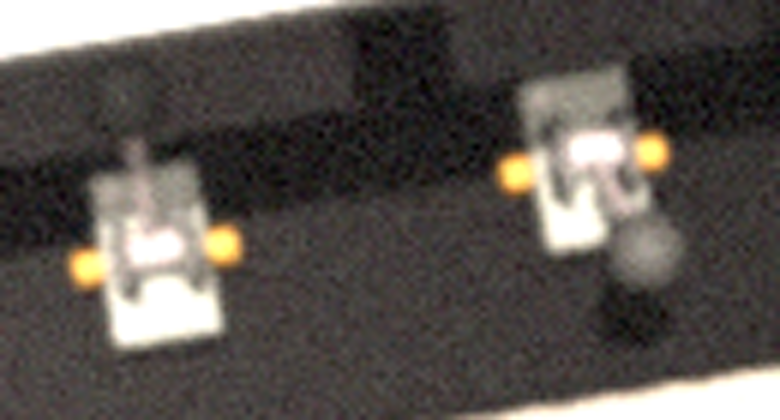

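```bash
python3 - <<'E'
from h import *
from rig import capture
t=capture("top");s=capture("scene")
o1,v1=ray(s,(313.4,222.5));o2,v2=ray(t,(261.9,180.))
A=np.stack([v1,-v2],1);k=np.linalg.lstsq(A,o2-o1,rcond=None)[0];a=o1+k[0]*v1;b=o2+k[1]*v2
print("p ball",(a+b)/2,np.linalg.norm(a-b),st((a+b)/2))
print(onz(s,(313.4,222.5),.166),onz(t,(261.9,180),.166))
q=onz(t,(347.3,206.0),.166);print("q",q,st(q))
E
```

```text
p ball [0.57720973 0.05464493 0.17514229] 0.006269087479163233 [0.04974753 0.11660164]
[0.56942067 0.06229373 0.166     ] [0.57764185 0.05212688 0.166     ]
q [ 0.49782413 -0.18657502  0.166     ] [-0.06308491 -0.11090216]
```

Call:
jog_arm(steps=[[9.4,1,2,5,0,0,0],[9.4,2,4,4,0,0,-0.13],[9.4,2,5,4,0,0,-0.125],[9.4,2,5.5,2,0,0,0],[9.4,2,5.5,0,0,0,0],[9.4,2,5.5,0,0,0,0],[9.4,2,5.5,0,0.022,-0.155,0],[9.4,2,5.5,0,0.022,-0.155,0],[9.4,2,5.5,0,0.022,-0.155,0],[9.4,2,5.5,0,0.022,-0.155,0],[9.4,2,5.5,0,0.022,-0.155,0],[9.4,0,0,0,0,0,0]])

```text
time_s: 2.0
ee_pos: [0.4535, -0.0776, 0.3646]
orientation: [-2.9, -0.223, -1.043]
force: [-0.3, 0.0, -0.4]
grip_width: 0.0943
```

```bash
cat > st.py <<'E'
from h import *
from rig import monitor
s=monitor.state();r=R.from_rotvec(s["orientation"]).as_matrix();g=s["ee_pos"]-.019*r[:,2]
T=R.from_matrix(np.stack([np.r_[X*.7071,.7071],-np.r_[Y,0],np.r_[X*.7071,-.7071]],1))
print(s["time_s"],"tcp",s["ee_pos"].round(3),"grasp",g.round(3),"st",st(g).round(3),"z",r[:,2].round(2),"y",r[:,1].round(2),"q",s["q"].round(2),"F",s["force"].round(1),"w",s["grip_width"])
print("turn needed",(T*R.from_matrix(r).inv()).as_rotvec().round(3))
E
python3 st.py
```

```text
2.0 tcp [ 0.453 -0.078  0.365] grasp [ 0.442 -0.079  0.379] st [-0.104  0.003] z [ 0.63  0.1  -0.77] y [ 0.15 -0.99  0.  ] q [ 0.3  -0.1   0.06  2.34 -0.87  0.42 -0.33] F [-0.3  0.  -0.4] w 0.09426903865012433
turn needed [ 0.015 -0.094 -0.011]
```

Call:
jog_arm(steps=[[9.4,2,5,0,0.014,-0.094,-0.01],[9.4,2,5,-2,0,0,0],[9.4,0.5,2.5,-3,0,0,0],[9.4,0,0,-4,0,0,0],[9.4,0,0,-2,0,0,0],[9.4,0,0,0,0,0,0]])

```text
time_s: 2.75
ee_pos: [0.4804, 0.0069, 0.3441]
orientation: [-2.873, -0.266, -1.063]
force: [0.4, -0.2, 0.1]
grip_width: 0.094
```

```bash
python3 st.py
```

```text
2.75 tcp [0.48  0.007 0.344] grasp [0.468 0.005 0.359] st [-0.065  0.083] z [ 0.64  0.12 -0.76] y [ 0.18 -0.98 -0.  ] q [ 0.73 -0.06 -0.64  2.38 -1.09  0.24 -0.3 ] F [ 0.4 -0.2  0.1] w 0.09401703085932075
turn needed [ 0.01  -0.076 -0.043]
```

```bash
cat > fit.py <<'E'
from h import *
from rig import monitor
import itertools
from scipy.optimize import least_squares
s=monitor.state()
D=[([1.10816522,.62923086,.0384498,1.51822225,-.02701789,.99628674,-.01998721],[.25103478,-.5989498,.20467555],[-3.07838924,-.618944,.000507]),
([.3,-.1,.06,2.34,-.87,.42,-.33],[.4535,-.0776,.3646],[-2.9,-.223,-1.043]),
(list(s["q"]),list(s["ee_pos"]),list(s["orientation"]))]
def rz(a):return R.from_rotvec([0,0,a])
def ry(a):return R.from_rotvec([0,a,0])
def fk(q,p,sg):
    d1,d3,d5,d7,a,b,q0,q7=p
    r=rz(sg[0]*q[0]+q0);P=np.array([0,0,d1.item() if hasattr(d1,'item') else d1])
    r=r*ry(q[1])*rz(sg[1]*q[2]);P=P+r.apply([a,0,d3])
    r=r*ry(q[3]);P=P+r.apply([-a,0,d5]);r=r*rz(sg[2]*q[4])
    r=r*ry(q[5]);P=P+r.apply([b,0,d7]);r=r*rz(sg[3]*q[6]+q7)
    return P,r
if __name__=="__main__":
    best=[]
    for sg in itertools.product((1,-1),repeat=4):
      for q7 in(0,np.pi,np.pi/2,-np.pi/2):
        def f(p):
            o=[]
            for q,x,w in D:
                P,r=fk(q,p,sg);o+=list((P-x)*3)+list((r.inv()*R.from_rotvec(w)).as_rotvec())
            return o+list(.01*(p[4:6]))
        L=least_squares(f,[.33,.4,.4,.3,0,0,0,q7]);best.append((L.cost,sg,L.x))
    best.sort(key=lambda b:b[0])
    for b in best[:3]:print(b[0],b[1],b[2].round(4))
E
python3 fit.py
```

```text
0.0006188792964460176 (-1, -1, -1, -1) [ 0.3073  0.5443  0.3696  0.3436  0.0111 -0.0048 -0.0351  1.5417]
0.000618879296446032 (-1, -1, -1, -1) [ 0.3073  0.5443  0.3696  0.3436  0.0111 -0.0048 -0.0351  1.5417]
0.0006188792964460611 (-1, -1, -1, -1) [ 0.3073  0.5443  0.3696  0.3436  0.0111 -0.0048 -0.0351  1.5417]
```

```bash
python3 - <<'E'
from fit import *
sg=(-1,-1,-1,-1)
for drop in(None,1):
    def f(p):
        o=[]
        for i,(q,x,w) in enumerate(D):
            if i==drop: continue
            P,r=fk(q,p,sg);o+=list((P-x)*3)+list((r.inv()*R.from_rotvec(w)).as_rotvec())
        return o+list(.001*(p[4:6]))
    L=least_squares(f,[.33,.4,.4,.3,0,0,0,1.57]);print(L.cost,L.x.round(4))
    for q,x,w in D:
        P,r=fk(q,L.x,sg);print((P-x).round(4),(r.inv()*R.from_rotvec(w)).as_rotvec().round(3))
E
```

```text
0.000618872046883768 [ 0.3073  0.5443  0.3696  0.3436  0.0111 -0.0048 -0.0351  1.5417]
[0.0047 0.002  0.0005] [ 0.    -0.    -0.006]
[-0.0014  0.0011  0.0009] [0.018 0.    0.004]
[ 0.0016 -0.0013 -0.0015] [0.023 0.    0.002]
1.3032400316315937e-05 [ 8.5550e+00  4.0415e+00  3.6370e+00  8.4484e+00 -4.7378e+00 -1.6492e+00
 -1.3000e-03  1.5696e+00]
[0.0001 0.     0.    ] [-0. -0. -0.]
[ 0.6462  1.3017 -0.4079] [-0.003 -0.     0.002]
[ 0. -0. -0.] [ 0.001 -0.     0.   ]
```

Call:
jog_arm(steps=[[9.4,-1,3,3,0,0.15,0],[9.4,-1,3,2,0,0.15,0],[9.4,0,0,0,0,0,0]])

```text
time_s: 3.12
ee_pos: [0.4799, 0.0561, 0.3697]
orientation: [-2.846, -0.296, -0.894]
force: [0.2, -0.2, -0.5]
grip_width: 0.0939
```

```bash
cat > lg.py <<'E'
from rig import monitor
import json
s=monitor.state();open("log.jsonl","a").write(json.dumps([list(s["q"]),list(s["ee_pos"]),list(s["orientation"])])+"\n")
E
python3 lg.py; python3 st.py
```

```text
3.125 tcp [0.48  0.056 0.37 ] grasp [0.469 0.052 0.385] st [-0.057  0.13 ] z [ 0.55  0.19 -0.81] y [ 0.23 -0.97 -0.08] q [ 0.71 -0.07 -0.69  2.24 -0.62  0.44 -0.85] F [ 0.2 -0.2 -0.5] w 0.09393085862183052
turn needed [-0.045 -0.179 -0.096]
```

Call:
jog_arm(steps=[[9.4,0,2,0,0.1,0.1,0.15],[9.4,0,2,0,0.1,0.1,0.15],[9.4,0,0,0,0,0,0]])

```text
time_s: 3.5
ee_pos: [0.4799, 0.0938, 0.3687]
orientation: [-2.609, -0.534, -0.578]
force: [-0.1, -0.5, 0.2]
grip_width: 0.0939
```

```bash
python3 lg.py; python3 st.py
```

```text
3.5 tcp [0.48  0.094 0.369] grasp [0.474 0.085 0.384] st [-0.048  0.161] z [ 0.31  0.47 -0.83] y [ 0.45 -0.84 -0.31] q [ 0.69  0.12 -0.61  2.05 -0.65  0.8  -0.65] F [-0.1 -0.5  0.2] w 0.09393670596388053
turn needed [-0.214 -0.354 -0.382]
```

Call:
jog_arm(steps=[[9.4,0,-2,0,-0.1,0.1,-0.15],[9.4,0,-1,3,-0.1,0.1,-0.15],[9.4,0,0,0,0,0,0]])

```text
time_s: 3.88
ee_pos: [0.4755, 0.0723, 0.3877]
orientation: [-2.827, -0.277, -0.424]
force: [-0.0, 0.2, -0.9]
grip_width: 0.0942
```

```bash
python3 lg.py; python3 st.py
```

```text
3.875 tcp [0.476 0.072 0.388] grasp [0.471 0.067 0.405] st [-0.054  0.144] z [ 0.26  0.29 -0.92] y [ 0.23 -0.95 -0.23] q [ 0.55  0.08 -0.56  1.94 -0.33  0.89 -1.21] F [-0.   0.2 -0.9] w 0.09420256327245291
turn needed [-0.143 -0.493 -0.144]
```

```bash
cat > kin.py <<'E'
from h import *
import json
def rz(a):return R.from_rotvec([0,0,a])
def ry(a):return R.from_rotvec([0,a,0])
def frames(q):
    r1=rz(-q[0]);r2=r1*ry(q[1]);r3=r2*rz(-q[2]);r4=r3*ry(q[3]);r5=r4*rz(-q[4]);r6=r5*ry(q[5]);r7=r6*rz(-q[6]+np.pi/2)
    return [r.as_matrix() for r in(r1,r2,r3,r4,r5,r6,r7)]
def rows(q):
    r1,r2,r3,r4,r5,r6,r7=frames(q)
    return np.column_stack([[0,0,1],r1[:,0],r3[:,0],r3[:,2],r5[:,0],r5[:,2],r6[:,0],r6[:,2]])
D=[([1.10816522,.62923086,.0384498,1.51822225,-.02701789,.99628674,-.01998721],[.25103478,-.5989498,.20467555],[-3.07838924,-.618944,.000507])]
D+=[json.loads(l) for l in open("log.jsonl")]
E
python3 - <<'E'
from kin import *
for q,x,w in D: print((R.from_matrix(frames(q)[6]).inv()*R.from_rotvec(w)).as_rotvec().round(4))
A=np.vstack([rows(q) for q,x,w in D]);b=np.concatenate([x for q,x,w in D])
for cols in([0,3,5,7],[0,2,3,4,5,6,7],list(range(8))):
    p,res,_,sv=np.linalg.lstsq(A[:,cols],b,rcond=None);print(cols,p.round(4),np.abs(A[:,cols]@p-b).max(),sv.round(2))
E
```

```text
[-0.  0.  0.]
[-0. -0. -0.]
[-0. -0. -0.]
[-0. -0.  0.]
[0, 3, 5, 7] [0.3165 0.5329 0.4006 0.3152] 0.02473778734472204 [3.56 1.7  0.57 0.33]
[0, 2, 3, 4, 5, 6, 7] [ 0.2898  0.0097  0.5495 -0.0273  0.3514 -0.0076  0.3542] 0.024655234331022013 [3.9  3.4  0.92 0.45 0.35 0.19 0.16]
[0, 1, 2, 3, 4, 5, 6, 7] [ 0.3039  0.0218  0.0088  0.5476 -0.0107  0.3469 -0.0007  0.3556] 0.025554253942174476 [3.9  3.89 1.09 0.46 0.35 0.22 0.19 0.15]
```

```bash
python3 - <<'E'
from kin import *
def rr(q):
    r=frames(q)
    return dict(z=np.array([0,0,1.]),x1=r[0][:,0],y1=r[0][:,1],x3=r[2][:,0],y3=r[2][:,1],z3=r[2][:,2],x4=r[3][:,0],x5=r[4][:,0],y5=r[4][:,1],z5=r[4][:,2],x6=r[5][:,0],y6=r[5][:,1],z6=r[5][:,2])
b=np.concatenate([x for q,x,w in D])
import itertools
out=[]
ex=["x1","y1","x3","y3","x4","x5","y5","x6"]
for n in range(0,4):
  for c in itertools.combinations(ex,n):
    ks=["z","z3","z5","z6",*c]
    A=np.vstack([np.column_stack([rr(q)[k] for k in ks]) for q,x,w in D])
    p=np.linalg.lstsq(A,b,rcond=None)[0];out.append((np.abs(A@p-b).max(),ks,p.round(4)))
out.sort(key=lambda o:o[0])
for o in out[:8]:print(o)
E
```

```text
(np.float64(9.215412322127747e-10), ['z', 'z3', 'z5', 'z6', 'y1', 'y3', 'y5'], array([ 3.362e-01,  5.591e-01,  3.821e-01,  3.757e-01, -1.150e-02,
       -1.620e-02, -4.000e-04]))
(np.float64(4.1062862839946757e-05), ['z', 'z3', 'z5', 'z6', 'y1', 'x3', 'y3'], array([ 3.364e-01,  5.589e-01,  3.825e-01,  3.757e-01, -1.180e-02,
       -2.000e-04, -1.630e-02]))
(np.float64(4.313935988159434e-05), ['z', 'z3', 'z5', 'z6', 'y1', 'y3', 'x6'], array([ 0.3366,  0.5585,  0.3825,  0.3755, -0.012 , -0.016 , -0.    ]))
(np.float64(4.452792433662367e-05), ['z', 'z3', 'z5', 'z6', 'y1', 'y3', 'x4'], array([ 0.3366,  0.5586,  0.3825,  0.3755, -0.012 , -0.016 , -0.    ]))
(np.float64(4.4591074611466386e-05), ['z', 'z3', 'z5', 'z6', 'y1', 'y3'], array([ 0.3366,  0.5586,  0.3825,  0.3755, -0.012 , -0.016 ]))
(np.float64(4.56343383810065e-05), ['z', 'z3', 'z5', 'z6', 'y1', 'y3', 'x5'], array([ 0.3366,  0.5586,  0.3825,  0.3755, -0.012 , -0.0161,  0.    ]))
(np.float64(4.6680512445052e-05), ['z', 'z3', 'z5', 'z6', 'x1', 'y1', 'y3'], array([ 0.3366,  0.5585,  0.3825,  0.3756,  0.    , -0.012 , -0.016 ]))
(np.float64(0.0005550459038560773), ['z', 'z3', 'z5', 'z6', 'x1', 'x3', 'y3'], array([ 0.3246,  0.5729,  0.3822,  0.3784, -0.0034, -0.0055, -0.0283]))
```

```bash
cat >> kin.py <<'E'
from scipy.optimize import least_squares
LO=np.array([-3.06,-.37,-1.25,.18,-1.1,.23,-2.94]);HI=np.array([3.06,2.12,1.32,2.47,4.24,1.98,2.94])
def fk(q):
    r=frames(q)
    return .3366*np.array([0,0,1])-.012*r[0][:,1]+.5586*r[2][:,2]-.016*r[2][:,1]+.3825*r[4][:,2]+.3755*r[5][:,2], r[6]
def elbow(q):
    r=frames(q); e=.3366*np.array([0,0,1])-.012*r[0][:,1]+.5586*r[2][:,2]-.016*r[2][:,1]; return e,e+.3825*r[4][:,2]
def tool(tau,az):  # tilt from vertical, azimuth rel world; y = -left
    h=np.array([np.cos(az),np.sin(az),0]);l=np.array([-h[1],h[0],0]);z=np.sin(tau)*h-np.cos(tau)*np.array([0,0,1])
    return np.column_stack([np.cross(-l,z),-l,z])
def ik(P,T,q0):
    def f(q):
        p,r=fk(q);return np.r_[(p-P)*5,(R.from_matrix(r.T@T)).as_rotvec(),.01*np.clip(LO+.15-q,0,None),.01*np.clip(q-HI+.15,0,None)]
    L=least_squares(f,np.clip(q0,LO+.01,HI-.01),bounds=(LO,HI),max_nfev=200)
    e=f(L.x)[:6];return L.x,np.abs(e).max(),np.min(np.r_[L.x-LO,HI-L.x])
E
python3 - <<'E'
from kin import *
s0=np.array(D[-1][0]);rng=np.random.default_rng(0)
for nm,B in dict(p_open=(.050,.117,.168),p_shut=(-.074,.117,.168),q_shut=(-.063,-.110,.168),q_open=(.061,-.110,.168)).items():
  for tau in (0,20,35,45,55,70,80):
    for az in(-.3,.142,.6):
      T=tool(tau*np.pi/180,az);P=np.r_[wo(B[0],B[1]),B[2]]+.019*T[:,2]
      best=None
      for br in(0,1):
        res=[]
        for k in range(8):
          q0=rng.uniform(LO,HI) if k else s0; q0[4]=rng.uniform(-1,1.2) if br==0 else rng.uniform(1.9,4.1)
          q,e,m=ik(P,T,q0)
          if e<2e-3: res.append((m,q))
        if res:
          m,q=max(res,key=lambda r:r[0]); print(nm,tau,az,"br",br,round(m,2),q.round(2))
E
```

```text
p_open 0 -0.3 br 0 0.58 [ 0.1   0.62 -0.38  1.77  0.3   0.81 -2.3 ]
p_open 0 -0.3 br 1 0.33 [ 0.36  0.73 -0.83  1.76  0.64  0.95 -2.61]
p_open 0 0.142 br 0 0.61 [ 0.17  0.64 -0.5   1.77  0.4   0.84 -1.94]
p_open 0 0.142 br 1 0.48 [ 0.33  0.7  -0.77  1.76  0.6   0.92 -2.13]
p_open 0 0.6 br 0 0.62 [ 0.2   0.65 -0.55  1.77  0.43  0.85 -1.52]
p_open 20 -0.3 br 0 0.11 [-0.19  0.5  -0.09  2.08  0.73  0.34 -2.8 ]
p_open 20 -0.3 br 1 0.11 [-0.19  0.5  -0.09  2.08  0.73  0.34 -2.8 ]
p_open 20 0.142 br 0 0.19 [ 0.32  0.56 -0.67  2.1   1.06  0.42 -2.59]
p_open 20 0.142 br 1 0.17 [ 0.53  0.69 -1.04  2.1   1.27  0.66 -2.77]
p_open 20 0.6 br 0 0.15 [-0.15  0.51  0.17  2.07 -0.82  0.38 -0.24]
p_open 20 0.6 br 1 0.2 [ 0.64  0.72 -1.05  2.05  1.03  0.55 -2.01]
p_open 35 -0.3 br 0 0.18 [-0.14  0.53 -0.31  2.29  1.88  0.55  2.25]
p_open 35 -0.3 br 1 0.18 [-0.08  0.54 -0.4   2.29  1.85  0.6   2.29]
p_open 35 0.142 br 1 0.13 [ 0.34  0.58 -0.69  2.34  2.27  0.48  2.5 ]
p_open 35 0.6 br 0 0.13 [ 0.8   0.79 -1.12  2.24  1.85  0.36 -2.71]
p_open 35 0.6 br 1 0.13 [ 0.8   0.79 -1.12  2.24  1.85  0.36 -2.71]
p_
[... 3819 characters left out ...]
 1.32]
q_open 45 0.6 br 0 0.04 [ 1.28  1.03 -1.19  2.    0.92  0.27 -1.26]
q_open 45 0.6 br 1 0.04 [ 1.28  1.03 -1.19  2.    0.92  0.27 -1.26]
q_open 55 -0.3 br 0 0.02 [ 0.84  1.01 -1.1   2.45  2.5   1.3   2.45]
q_open 55 -0.3 br 1 0.02 [ 0.84  1.01 -1.1   2.45  2.5   1.3   2.45]
q_open 55 0.142 br 0 0.12 [ 0.99  0.85 -0.75  2.35  3.29  0.66  2.22]
q_open 55 0.142 br 1 0.12 [ 0.8   0.76 -0.45  2.35  3.56  0.74  1.87]
q_open 70 0.142 br 0 0.05 [ 1.24  1.27 -1.08  2.42  3.27  0.92  2.71]
q_open 70 0.142 br 1 0.05 [ 1.19  1.21 -0.98  2.42  3.36  0.95  2.57]
q_open 80 0.142 br 0 0.04 [ 0.86  1.15 -0.38  2.43  3.83  1.46  2.1 ]
q_open 80 0.142 br 1 0.05 [ 1.3   1.48 -1.08  2.42  3.5   0.99  2.79]
```

```bash
cat >> kin.py <<'E'
from scipy.optimize import lsq_linear
def jac(q):
    p,r=fk(q);J=np.zeros((6,7))
    for i in range(7):
        d=np.array(q,float);d[i]+=1e-6;p2,r2=fk(d);J[:3,i]=(p2-p)/1e-6;J[3:,i]=R.from_matrix(r2@r.T).as_rotvec()/1e-6
    return J
def step(q,P,T,lam=1e-3,n=4):
    for _ in range(n):
        p,r=fk(q);e=np.r_[P-p,R.from_matrix(T@r.T).as_rotvec()]
        J=jac(q);A=np.vstack([J,lam*np.eye(7)])
        q=q+lsq_linear(A,np.r_[e,np.zeros(7)],bounds=(LO-q-1e-9,HI-q+1e-9)).x
    return q
E
python3 - <<'E'
from kin import *
# check min-norm vs log: straight interpolation between logged poses
D2=D[1:]
for a,b in zip(D2,D2[1:]):
    q=np.array(a[0]);Ra=R.from_rotvec(a[2]);dv=(R.from_rotvec(b[2])*Ra.inv()).as_rotvec()
    for k in range(1,9):
        q=step(q,np.array(a[1])+(np.array(b[1])-a[1])*k/8,(R.from_rotvec(dv*k/8)*Ra).as_matrix())
    print(np.round(a[0],2));print(q.round(2),"sim");print(np.round(b[0],2),"real")
E
```

```text
[ 0.71 -0.07 -0.69  2.24 -0.62  0.44 -0.85]
[ 0.72  0.13 -0.64  2.05 -0.64  0.79 -0.66] sim
[ 0.69  0.12 -0.61  2.05 -0.65  0.8  -0.65] real
[ 0.69  0.12 -0.61  2.05 -0.65  0.8  -0.65]
[ 0.56  0.08 -0.57  1.94 -0.32  0.89 -1.21] sim
[ 0.55  0.08 -0.56  1.94 -0.33  0.89 -1.21] real
```

```bash
cat > plan.py <<'E'
from kin import *
def go(q,P,T,n,log=None):
    p,r=fk(q);dv=R.from_matrix(T@r.T).as_rotvec()
    for k in range(1,n+1):
        q=step(q,p+(P-p)*k/n,R.from_rotvec(dv*k/n).as_matrix()@r)
    return q
def rep(n,q,P,T):
    p,r=fk(q);print(n,q.round(2),"perr",(np.linalg.norm(p-P)*1e3).round(1),"rerr",np.linalg.norm(R.from_matrix(T@r.T).as_rotvec()).round(3),"marg",np.min(np.r_[q-LO,HI-q]).round(2))
FL=np.diag([-1,-1,1.])
def pose(x,z,y,tau,az,flip):
    T=tool(np.radians(tau),az); 
    P=np.r_[wo(x,y),z]+.019*T[:,2]
    return P,(T@FL if flip else T)
E
cat > sim1.py <<'E'
from plan import *
q=np.array(D[-1][0])
import sys
for az in(.142,0.0,-.15):
  for flip in(0,1):
    print("== az",az,"flip",flip)
    q=np.array(D[-1][0])
    P,T=pose(-.09,.35,.117,0,.142,0);q=go(q,P,T,6);rep("up",q,P,T)
    if flip:
        for k in range(1,4):
            T2=R.from_rotvec([0,0,-k*np.pi/3]).as_matrix()@T;q=go(q,P,T2,5)
        rep("flip",q,P,T2)
    for x,z,t in((-.10,.25,0),(-.09,.18,0),(-.05,.175,5),(-.02,.17,10),(0,.168,18),(.025,.168,25),(.05,.168,30)):
        P,T=pose(x,z,.117,t,az,flip);q=go(q,P,T,4);rep((x,z,t),q,P,T)
E
python3 sim1.py
```

```text
== az 0.142 flip 0
up [ 0.31  0.21 -0.56  1.86  0.13  1.1  -1.72] perr 0.0 rerr 0.0 marg 0.58
(-0.1, 0.25, 0) [ 0.27  0.32 -0.53  2.05  0.22  0.83 -1.82] perr 0.0 rerr 0.0 marg 0.42
(-0.09, 0.18, 0) [ 0.2   0.44 -0.47  2.12  0.32  0.66 -1.92] perr 0.0 rerr 0.0 marg 0.35
(-0.05, 0.175, 5) [ 0.18  0.46 -0.44  2.1   0.37  0.57 -1.96] perr 0.0 rerr 0.0 marg 0.34
(-0.02, 0.17, 10) [ 0.14  0.46 -0.4   2.11  0.43  0.45 -2.  ] perr 0.0 rerr 0.0 marg 0.22
(0, 0.168, 18) [ 0.06  0.45 -0.27  2.2   0.58  0.23 -2.15] perr 0.0 rerr 0.0 marg 0.0
(0.025, 0.168, 25) [ 0.21  0.48 -0.48  2.23  1.39  0.23 -2.94] perr 8.1 rerr 0.005 marg 0.0
(0.05, 0.168, 30) [ 0.25  0.47 -0.52  2.18  1.42  0.23 -2.94] perr 36.8 rerr 0.023 marg -0.0
== az 0.142 flip 1
up [ 0.31  0.21 -0.56  1.86  0.13  1.1  -1.72] perr 0.0 rerr 0.0 marg 0.58
flip [-0.56  0.7   1.32  2.42 -1.1   0.87 -2.94] perr 250.1 rerr 0.094 marg -0.0
(-0.1, 0.25, 0) [-0.56  0.73  1.32  2.42 -1.1   0.89 -2.94] perr 184.7 rerr 0.076 marg -0.0
(-0.09, 0.18, 0) [-0.55  0.76  1.32  2.4  -1.1   0.91 -2.94] perr 166.1 rerr 0.073 marg -0.0
(-0.05, 0.175, 5) 
[... 2843 characters left out ...]
1.1   0.87 -2.94] perr 250.1 rerr 0.094 marg -0.0
(-0.1, 0.25, 0) [-0.32  0.71  1.32  2.47 -1.1   0.89 -2.94] perr 250.2 rerr 0.11 marg -0.0
(-0.09, 0.18, 0) [-0.32  0.73  1.32  2.47 -1.1   0.9  -2.94] perr 238.5 rerr 0.108 marg -0.0
(-0.05, 0.175, 5) [-0.32  0.63  1.32  2.47 -1.1   0.86 -2.94] perr 262.0 rerr 0.115 marg -0.0
(-0.02, 0.17, 10) [-0.33  0.54  1.32  2.47 -1.1   0.82 -2.94] perr 282.3 rerr 0.12 marg -0.0
(0, 0.168, 18) [-0.35  0.39  1.32  2.47 -1.1   0.75 -2.94] perr 299.6 rerr 0.124 marg -0.0
(0.025, 0.168, 25) [-0.38  0.25  1.32  2.47 -1.1   0.68 -2.94] perr 324.1 rerr 0.132 marg -0.0
(0.05, 0.168, 30) [-0.4   0.15  1.32  2.47 -1.1   0.63 -2.94] perr 348.3 rerr 0.139 marg -0.0
```

```bash
sed -i 's/-k\*np.pi\/3/k*np.pi\/3/; s/for flip in(0,1)/for flip in(1,)/; s/(.142,0.0,-.15)/(.3,.142,0.0,-.15,-.3)/' sim1.py; sed -i 's/(.05,.168,30))/(.05,.168,30),(.05,.168,35))/' sim1.py; python3 sim1.py
```

```text
== az 0.3 flip 1
up [ 0.31  0.21 -0.56  1.86  0.13  1.1  -1.72] perr 0.0 rerr 0.0 marg 0.58
flip [ 0.77  0.38 -1.25  1.86  0.39  1.19  1.11] perr 0.0 rerr 0.0 marg 0.0
(-0.1, 0.25, 0) [ 0.69  0.5  -1.18  2.04  0.56  0.98  1.08] perr 0.0 rerr 0.0 marg 0.07
(-0.09, 0.18, 0) [ 0.57  0.6  -1.06  2.11  0.72  0.85  0.95] perr 0.0 rerr 0.0 marg 0.19
(-0.05, 0.175, 5) [ 0.55  0.61 -1.02  2.09  0.79  0.77  0.92] perr 0.0 rerr 0.0 marg 0.23
(-0.02, 0.17, 10) [ 0.54  0.62 -0.98  2.1   0.88  0.67  0.86] perr 0.0 rerr 0.0 marg 0.27
(0, 0.168, 18) [ 0.51  0.57 -0.88  2.18  1.08  0.46  0.69] perr 0.0 rerr 0.0 marg 0.23
(0.025, 0.168, 25) [ 0.41  0.54 -0.7   2.24  1.47  0.27  0.33] perr 0.0 rerr 0.0 marg 0.04
(0.05, 0.168, 30) [ 0.47  0.59 -0.78  2.25  1.89  0.32 -0.06] perr 0.0 rerr 0.0 marg 0.09
(0.05, 0.168, 35) [ 0.59  0.68 -0.96  2.32  2.15  0.49 -0.28] perr 0.0 rerr 0.0 marg 0.15
== az 0.142 flip 1
up [ 0.31  0.21 -0.56  1.86  0.13  1.1  -1.72] perr 0.0 rerr 0.0 marg 0.58
flip [ 0.77  0.38 -1.25  1.86  0.39  1.19  1.11] perr 0.0 rerr 0.0 marg 0.0
(-0.1, 0.25, 0) [ 0.66  0.48 -1.14  2.04  0.54 
[... 2617 characters left out ...]
0) [ 0.6   0.43 -1.02  2.04  0.46  0.92  0.6 ] perr 0.0 rerr 0.0 marg 0.23
(-0.09, 0.18, 0) [ 0.49  0.54 -0.9   2.11  0.61  0.78  0.46] perr 0.0 rerr 0.0 marg 0.35
(-0.05, 0.175, 5) [ 0.41  0.55 -0.84  2.09  0.71  0.72  0.38] perr 0.0 rerr 0.0 marg 0.38
(-0.02, 0.17, 10) [ 0.33  0.54 -0.76  2.1   0.83  0.66  0.26] perr 0.0 rerr 0.0 marg 0.37
(0, 0.168, 18) [ 0.19  0.51 -0.62  2.17  1.08  0.54 -0.01] perr 0.0 rerr 0.0 marg 0.3
(0.025, 0.168, 25) [ 0.06  0.5  -0.49  2.21  1.39  0.5  -0.34] perr 0.0 rerr 0.0 marg 0.26
(0.05, 0.168, 30) [ 0.01  0.53 -0.47  2.22  1.61  0.54 -0.57] perr 0.0 rerr 0.0 marg 0.25
(0.05, 0.168, 35) [-0.01  0.55 -0.49  2.29  1.83  0.64 -0.83] perr 0.0 rerr 0.0 marg 0.18
```

```bash
cat > d.py <<'E'
# usage: d.py x z y tau az flip : delta from current pose to grasp target (station coords)
import sys
from plan import *
from rig import monitor
s=monitor.state();q=np.array(s["q"]);r=R.from_rotvec(s["orientation"]);g=s["ee_pos"]-.019*r.as_matrix()[:,2]
print("t",round(s["time_s"],2),"q",q.round(2),"tcp",s["ee_pos"].round(3),"grasp st",st(g).round(3),"z",g[2].round(3),"F",s["force"].round(1),"w",round(s["grip_width"],4))
a=list(map(float,sys.argv[1:]))
for i in range(0,len(a),6):
    x,z,y,t,az,f=a[i:i+6];P,T=pose(x,z,y,t,az,f)
    p,rr=fk(q) if i else (s["ee_pos"],r.as_matrix())
    dv=R.from_matrix(T@rr.T).as_rotvec()
    print("->",a[i:i+6],"d cm",((P-p)*100).round(1),"rot",dv.round(3),"rows>=",max(np.linalg.norm(P-p)/.0625,np.linalg.norm(dv)/.187).round(1))
    q=go(q,P,T,6);rep("   sim",q,P,T)
E
python3 d.py -.09 .35 .117 0 0 0
```

```text
t 3.88 q [ 0.55  0.08 -0.56  1.94 -0.33  0.89 -1.21] tcp [0.476 0.072 0.388] grasp st [-0.054  0.144] z 0.405 F [-0.   0.2 -0.9] w 0.0942
-> [-0.09, 0.35, 0.117, 0.0, 0.0, 0.0] d cm [-3.7 -3.7 -5.7] rot [-0.271  0.295 -0.193] rows>= 2.4
   sim [ 0.3   0.21 -0.54  1.86  0.12  1.1  -1.86] perr 0.0 rerr 0.0 marg 0.58
```

Call:
jog_arm(steps=[[9.4,-1.2,-1.2,-1.9,-0.09,0.1,-0.065],[9.4,-1.2,-1.2,-1.9,-0.09,0.1,-0.065],[9.4,-1.3,-1.3,-1.9,-0.09,0.1,-0.065],[9.4,0,0,0,0,0,0]])

```text
time_s: 4.38
ee_pos: [0.4301, 0.0333, 0.325]
orientation: [3.139, -0.0, -0.022]
force: [0.1, 0.1, 0.2]
grip_width: 0.094
```

Call:
jog_arm(steps=[[9.4,0,0,0,0,0,0.18],[9.4,0,0,0,0,0,0.18],[9.4,0,0,0,0,0,0.18],[9.4,0,0,0,0,0,0.18],[9.4,0,0,0,0,0,0.18],[9.4,0,0,0,0,0,0.18],[9.4,0,0,0,0,0,0.18],[9.4,0,0,0,0,0,0.18],[9.4,0,0,0,0,0,0.18],[9.4,0,0,0,0,0,0.18],[9.4,0,0,0,0,0,0.18],[9.4,0,0,0,0,0,0.18],[9.4,0,0,0,0,0,0.18],[9.4,0,0,0,0,0,0.18],[9.4,0,0,0,0,0,0.18],[9.4,0,0,0,0,0,0.18],[9.4,0,0,0,0,0,0.18],[9.4,0,0,0,0,0,0]])

```text
time_s: 6.62
ee_pos: [0.408, 0.0319, 0.3207]
orientation: [0.073, -3.125, -0.017]
force: [-0.3, 0.1, -0.5]
grip_width: 0.0937
```

```bash
python3 d.py -.09 .35 .117 0 0 1  -.10 .25 .117 0 0 1  -.09 .19 .117 0 0 1
```

```text
t 6.62 q [ 0.8   0.31 -1.2   1.93  0.31  1.13  1.1 ] tcp [0.408 0.032 0.321] grasp st [-0.121  0.118] z 0.34 F [-0.3  0.1 -0.5] w 0.0937
-> [-0.09, 0.35, 0.117, 0.0, 0.0, 1.0] d cm [3.1 0.3 1. ] rot [-0.011 -0.016 -0.047] rows>= 0.5
   sim [ 0.73  0.34 -1.16  1.86  0.34  1.16  1.02] perr 0.0 rerr 0.0 marg 0.09
-> [-0.1, 0.25, 0.117, 0.0, 0.0, 1.0] d cm [ -1.   -0.1 -10. ] rot [ 0. -0.  0.] rows>= 1.6
   sim [ 0.62  0.45 -1.06  2.04  0.49  0.93  0.87] perr 0.0 rerr 0.0 marg 0.19
-> [-0.09, 0.19, 0.117, 0.0, 0.0, 1.0] d cm [ 1.   0.1 -6. ] rot [-0.  0.  0.] rows>= 1.0
   sim [ 0.52  0.54 -0.96  2.1   0.62  0.81  0.76] perr 0.0 rerr 0.0 marg 0.29
```

Call:
jog_arm(steps=[[9.4,1,0.1,-4,-0.01,-0.016,-0.047],[9.4,1,0.1,-4,0,0,0],[9.4,1,0.1,-4,0,0,0],[9.4,0.3,0,-3,0,0,0],[9.4,0,0,0,0,0,0]])

```text
time_s: 7.25
ee_pos: [0.4387, 0.0327, 0.1673]
orientation: [0.027, 3.139, 0.007]
force: [-0.6, -0.2, 0.5]
grip_width: 0.0941
```

```bash
python3 d.py -.02 .178 .117 10 0 1  0 .172 .117 18 0 1  .025 .17 .117 25 0 1 .05 .168 .117 32 0 1
```

```text
t 7.25 q [ 0.52  0.54 -0.95  2.11  0.62  0.8   0.74] tcp [0.439 0.033 0.167] grasp st [-0.091  0.114] z 0.186 F [-0.6 -0.2  0.5] w 0.0941
-> [-0.02, 0.178, 0.117, 10.0, 0.0, 1.0] d cm [ 7.3  1.2 -0.8] rot [-0.006 -0.172  0.017] rows>= 1.2
   sim [ 0.42  0.55 -0.84  2.1   0.81  0.64  0.6 ] perr 0.0 rerr 0.0 marg 0.37
-> [0.0, 0.172, 0.117, 18.0, 0.0, 1.0] d cm [ 2.2  0.3 -0.5] rot [-0.   -0.14 -0.  ] rows>= 0.7
   sim [ 0.31  0.5  -0.68  2.19  1.07  0.45  0.35] perr 0.0 rerr 0.0 marg 0.22
-> [0.025, 0.17, 0.117, 25.0, 0.0, 1.0] d cm [ 2.7  0.4 -0.1] rot [-0.    -0.122 -0.   ] rows>= 0.7
   sim [ 0.17  0.49 -0.5   2.25  1.51  0.33 -0.1 ] perr 0.0 rerr 0.0 marg 0.1
-> [0.05, 0.168, 0.117, 32.0, 0.0, 1.0] d cm [ 2.7  0.4 -0.1] rot [-0.    -0.122  0.   ] rows>= 0.7
   sim [ 0.23  0.55 -0.62  2.3   1.99  0.47 -0.56] perr 0.0 rerr 0.0 marg 0.17
```

Call:
jog_arm(steps=[[9.4,2.5,0.4,-0.3,0,-0.055,0.01],[9.4,2.5,0.4,-0.3,0,-0.06,0.01],[9.4,2.3,0.4,-0.3,0,-0.06,0],[9.4,1.1,0.2,-0.2,0,-0.07,0],[9.4,1.1,0.1,-0.2,0,-0.07,0],[9.4,0,0,0,0,0,0]])

```text
time_s: 8.0
ee_pos: [0.5384, 0.0466, 0.1636]
orientation: [0.01, 2.803, 0.013]
force: [0.0, 0.4, 0.2]
grip_width: 0.0941
```

```bash
python3 d.py .025 .17 .117 25 0 1 .05 .168 .117 32 0 1; python3 - <<'E'
from rig import capture
import cv2
for n in("scene","top"):
    f=capture(n)["frame"][:,:,::-1];f=f[150:350,190:420] if n=="scene" else f[100:300,200:420]
    cv2.imwrite(f"pics/{n}1.png",cv2.resize(f,None,fx=3,fy=3,interpolation=cv2.INTER_CUBIC))
E
```

```text
t 8.0 q [ 0.32  0.48 -0.68  2.19  1.07  0.43  0.35] tcp [0.538 0.047 0.164] grasp st [0.004 0.115] z 0.182 F [0.  0.4 0.2] w 0.0941
-> [0.025, 0.17, 0.117, 25.0, 0.0, 1.0] d cm [ 2.2  0.5 -1.1] rot [-0.011 -0.098  0.005] rows>= 0.5
   sim [ 0.16  0.49 -0.5   2.25  1.51  0.32 -0.1 ] perr 0.0 rerr 0.0 marg 0.09
-> [0.05, 0.168, 0.117, 32.0, 0.0, 1.0] d cm [ 2.7  0.4 -0.1] rot [-0.    -0.122  0.   ] rows>= 0.7
   sim [ 0.22  0.55 -0.61  2.3   1.99  0.47 -0.56] perr 0.0 rerr 0.0 marg 0.17
```

View pics/scene1.png

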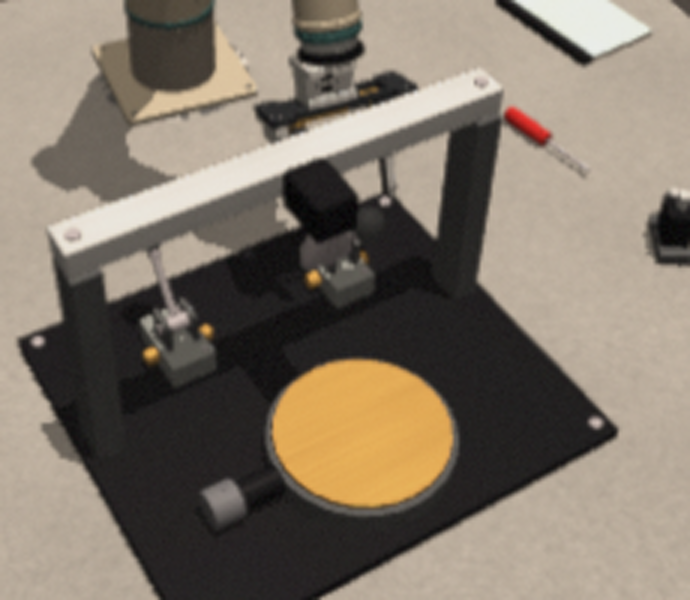

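The gripper sits before the beam. Its outer finger is at (388,175) and ball p at (370,220) in the crop, so it is approaching in line. I'll continue under the beam.

Call:
jog_arm(steps=[[9.4,1.1,0.2,-0.5,-0.005,-0.05,0],[9.4,1.1,0.2,-0.5,-0.005,-0.05,0],[9.4,1.0,0.2,0,0,-0.06,0],[9.4,1.0,0.1,0,0,-0.06,0],[9.4,0.6,0.1,0,0,0,0],[9.4,0,0,0,0,0,0]])

```text
time_s: 8.85
ee_pos: [0.5928, 0.0515, 0.1575]
orientation: [0.023, 2.581, -0.001]
force: [0.8, 0.2, 0.1]
grip_width: 0.0944
```

```bash
python3 d.py .05 .168 .117 32 0 1
```

```text
t 8.85 q [ 0.18  0.52 -0.53  2.28  1.99  0.42 -0.58] tcp [0.593 0.051 0.158] grasp st [0.055 0.113] z 0.174 F [0.8 0.2 0.1] w 0.0944
-> [0.05, 0.168, 0.117, 32.0, 0.0, 1.0] d cm [-0.5  0.4 -0.6] rot [-0.004  0.002  0.017] rows>= 0.1
   sim [ 0.18  0.53 -0.55  2.3   2.02  0.44 -0.6 ] perr 0.0 rerr 0.0 marg 0.17
```

Call:
jog_arm(steps=[[9.4,-0.3,0.3,-0.5,0,0,0],[6,0,0,0,0,0,0],[5,0,0,0,0,0,0],[3,0,0,0,0,0,0],[3,0,0,0,0,0,0],[3,0,0,0,0,0,0]], squeeze=10)

```text
time_s: 9.6
ee_pos: [0.5902, 0.0541, 0.1532]
orientation: [0.025, 2.581, -0.003]
force: [0.3, 0.0, -0.3]
grip_width: 0.0476
```

```bash
python3 d.py .05 .168 .117 32 0 1; python3 - <<'E'
from rig import capture
import cv2
for n in("scene","top"):
    f=capture(n)["frame"][:,:,::-1];f=f[150:350,190:420] if n=="scene" else f[100:300,200:420]
    cv2.imwrite(f"pics/{n}2.png",cv2.resize(f,None,fx=3,fy=3,interpolation=cv2.INTER_CUBIC))
E
```

```text
t 9.6 q [ 0.17  0.53 -0.55  2.29  2.01  0.44 -0.61] tcp [0.59  0.054 0.153] grasp st [0.053 0.116] z 0.169 F [ 0.3  0.  -0.3] w 0.0476
-> [0.05, 0.168, 0.117, 32.0, 0.0, 1.0] d cm [-0.3  0.1 -0.1] rot [-0.003  0.002  0.019] rows>= 0.1
   sim [ 0.18  0.53 -0.55  2.3   2.02  0.43 -0.61] perr 0.0 rerr 0.0 marg 0.17
```

View pics/scene2.png

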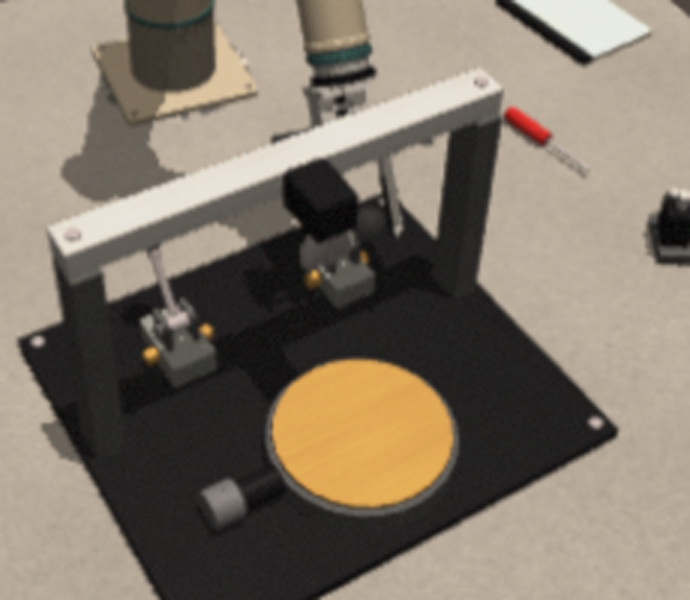

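The outer finger (395,200) is beside ball p (370,220). The jaw is still closing, at 47.6 mm.

Call:
jog_arm(steps=[[3,0,0,0,0,0,0],[3,0,0,0,0,0,0],[3,0,0,0,0,0,0]])

```text
time_s: 10.07
ee_pos: [0.5903, 0.0555, 0.1531]
orientation: [0.023, 2.581, -0.0]
force: [0.3, 0.5, -0.5]
grip_width: 0.0392
```

```bash
python3 d.py .05 .168 .117 32 0 1
```

```text
t 10.07 q [ 0.17  0.53 -0.55  2.29  2.01  0.44 -0.61] tcp [0.59  0.055 0.153] grasp st [0.053 0.117] z 0.169 F [ 0.3  0.5 -0.5] w 0.0392
-> [0.05, 0.168, 0.117, 32.0, 0.0, 1.0] d cm [-0.3 -0.  -0.1] rot [-0.005  0.002  0.017] rows>= 0.1
   sim [ 0.18  0.53 -0.55  2.3   2.02  0.43 -0.61] perr 0.0 rerr 0.0 marg 0.17
```

```bash
python3 d.py .0338 .1763 .117 29 0 1  .0129 .1828 .117 24 0 1 -.009 .185 .117 17 0 1 -.0309 .1828 .117 10 0 1 -.0518 .1763 .117 4 0 1 -.0711 .1658 .117 0 0 1 -.076 .160 .117 0 0 1
```

```text
t 10.07 q [ 0.17  0.53 -0.55  2.29  2.01  0.44 -0.61] tcp [0.59  0.055 0.153] grasp st [0.053 0.117] z 0.169 F [ 0.3  0.5 -0.5] w 0.0392
-> [0.0338, 0.1763, 0.117, 29.0, 0.0, 1.0] d cm [-2.  -0.3  0.7] rot [-0.004  0.054  0.017] rows>= 0.3
   sim [ 0.12  0.48 -0.45  2.28  1.84  0.32 -0.43] perr 0.0 rerr 0.0 marg 0.09
-> [0.0129, 0.1828, 0.117, 24.0, 0.0, 1.0] d cm [-2.2 -0.3  0.6] rot [-0.     0.087 -0.   ] rows>= 0.5
   sim [ 0.07  0.43 -0.36  2.25  1.28  0.25  0.12] perr 0.0 rerr 0.0 marg 0.02
-> [-0.009, 0.185, 0.117, 17.0, 0.0, 1.0] d cm [-2.4 -0.3  0.1] rot [-0.     0.122 -0.   ] rows>= 0.7
   sim [ 0.27  0.45 -0.61  2.18  0.88  0.43  0.53] perr 0.0 rerr 0.0 marg 0.2
-> [-0.0309, 0.1828, 0.117, 10.0, 0.0, 1.0] d cm [-2.4 -0.3 -0.3] rot [-0.     0.122 -0.   ] rows>= 0.7
   sim [ 0.36  0.49 -0.73  2.12  0.71  0.59  0.7 ] perr 0.0 rerr 0.0 marg 0.35
-> [-0.0518, 0.1763, 0.117, 4.0, 0.0, 1.0] d cm [-2.3 -0.3 -0.7] rot [0.    0.105 0.   ] rows>= 0.6
   sim [ 0.4   0.53 -0.78  2.08  0.63  0.69  0.78] perr 0.0 rerr 0.0 marg 0.39
-> [-0.0711, 0.1658, 0.117, 0.0, 0.0, 1.0] d cm [-2.  -0.3 -1.1] rot [0.   0.07 0.  ] rows>= 0.4
   sim [ 0.4   0.56 -0.79  2.08  0.59  0.74  0.8 ] perr 0.0 rerr 0.0 marg 0.39
-> [-0.076, 0.16, 0.117, 0.0, 0.0, 1.0] d cm [-0.5 -0.1 -0.6] rot [-0.  0.  0.] rows>= 0.1
   sim [ 0.4   0.56 -0.78  2.1   0.6   0.72  0.79] perr 0.0 rerr 0.0 marg 0.37
```

Call:
jog_arm(steps=[[3,-1,-0.15,0.4,0,0.03,0],[3,-1,-0.15,0.3,0,0.04,0],[3,-1.1,-0.15,0.3,0,0.05,0],[3,-1.1,-0.15,0.3,0,0.06,0],[3,-1.2,-0.15,0.1,0,0.06,0],[3,0,0,0,0,0,0]])

```text
time_s: 10.82
ee_pos: [0.5428, 0.0493, 0.1674]
orientation: [0.022, 2.795, -0.006]
force: [-0.9, 2.0, -1.3]
grip_width: 0.0392
```

```bash
python3 d.py -.009 .185 .117 15 0 1 -.0309 .1828 .117 9 0 1 -.0518 .1763 .117 4 0 1 -.0711 .1658 .117 0 0 1 -.076 .160 .117 0 0 1 |grep -v sim
```

```text
t 10.82 q [ 0.18  0.45 -0.51  2.19  0.97  0.37  0.42] tcp [0.543 0.049 0.167] grasp st [0.009 0.117] z 0.185 F [-0.9  2.  -1.3] w 0.0392
-> [-0.009, 0.185, 0.117, 15.0, 0.0, 1.0] d cm [-1.9 -0.3 -0.1] rot [0.002 0.085 0.016] rows>= 0.5
-> [-0.0309, 0.1828, 0.117, 9.0, 0.0, 1.0] d cm [-2.4 -0.3 -0.3] rot [-0.     0.105 -0.   ] rows>= 0.6
-> [-0.0518, 0.1763, 0.117, 4.0, 0.0, 1.0] d cm [-2.2 -0.3 -0.7] rot [-0.     0.087 -0.   ] rows>= 0.5
-> [-0.0711, 0.1658, 0.117, 0.0, 0.0, 1.0] d cm [-2.  -0.3 -1.1] rot [-0.    0.07  0.  ] rows>= 0.4
-> [-0.076, 0.16, 0.117, 0.0, 0.0, 1.0] d cm [-0.5 -0.1 -0.6] rot [-0. -0. -0.] rows>= 0.1
```

Call:
jog_arm(steps=[[3,-1,-0.15,0,0,0.04,0],[3,-1,-0.15,-0.1,0,0.045,0],[3,-1.2,-0.15,-0.1,0,0.05,0],[3,-1.2,-0.15,-0.2,0,0.05,0],[3,-1.1,-0.15,-0.3,0,0.045,0],[3,-1.1,-0.15,-0.4,0,0.04,0],[3,-1,-0.15,-0.5,0,0.035,0],[3,-1,-0.15,-0.6,0,0.035,0],[3,0,0,0,0,0,0]])

```text
time_s: 11.95
ee_pos: [0.4617, 0.038, 0.1478]
orientation: [0.026, 3.117, -0.022]
force: [-3.6, 1.7, 1.9]
grip_width: 0.0394
```

```bash
python3 d.py -.0711 .1658 .117 0 0 1 -.076 .160 .117 0 0 1 |grep -v sim
```

```text
t 11.95 q [ 0.37  0.54 -0.75  2.09  0.6   0.71  0.77] tcp [0.462 0.038 0.148] grasp st [-0.067  0.117] z 0.167 F [-3.6  1.7  1.9] w 0.0394
-> [-0.0711, 0.1658, 0.117, 0.0, 0.0, 1.0] d cm [-0.4 -0.  -0.1] rot [0.014 0.024 0.017] rows>= 0.2
-> [-0.076, 0.16, 0.117, 0.0, 0.0, 1.0] d cm [-0.5 -0.1 -0.6] rot [0. 0. 0.] rows>= 0.1
```

Press on to the stop and watch the force.

Call:
jog_arm(steps=[[3,-0.5,-0.05,-0.4,0,0.01,0],[3,-0.4,-0.05,-0.3,0,0,0],[3,0,0,0,0,0,0]])

```text
time_s: 12.32
ee_pos: [0.4573, 0.0372, 0.1427]
orientation: [0.026, 3.115, -0.026]
force: [-4.2, 2.0, 2.2]
grip_width: 0.0393
```

```bash
python3 d.py -.076 .160 .117 0 0 1 |grep -v sim;  python3 - <<'E'
from rig import capture
import cv2
for n in("scene","top"):
    f=capture(n)["frame"][:,:,::-1];f=f[150:350,190:420] if n=="scene" else f[100:300,200:420]
    cv2.imwrite(f"pics/{n}3.png",cv2.resize(f,None,fx=3,fy=3,interpolation=cv2.INTER_CUBIC))
E
```

```text
t 12.32 q [ 0.36  0.54 -0.74  2.11  0.62  0.69  0.76] tcp [0.457 0.037 0.143] grasp st [-0.072  0.117] z 0.162 F [-4.2  2.   2.2] w 0.0393
-> [-0.076, 0.16, 0.117, 0.0, 0.0, 1.0] d cm [-0.5 -0.  -0.2] rot [0.017 0.027 0.017] rows>= 0.2
```

View pics/scene3.png

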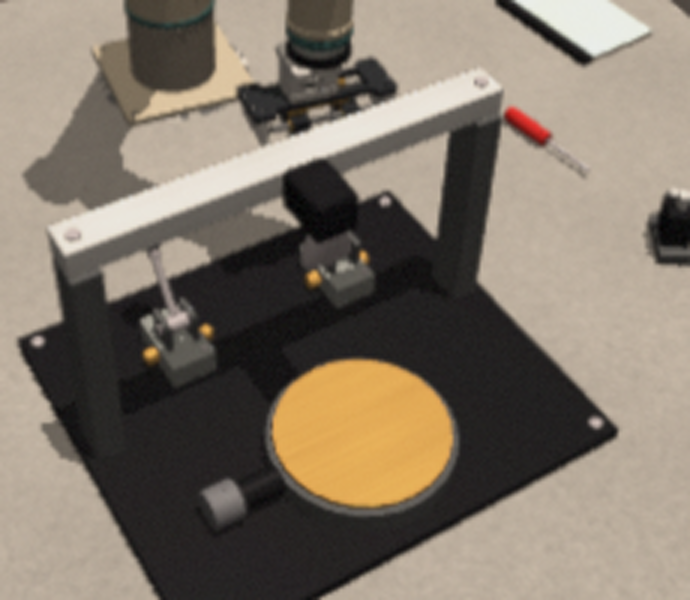

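Ball p has left the space under the beam. The force shows no clear stop yet, so I'll press a bit more.

Call:
jog_arm(steps=[[3,-0.6,-0.1,-0.5,0,0,0],[3,-0.6,-0.1,-0.5,0,0,0],[3,0,0,0,0,0,0]])

```text
time_s: 12.8
ee_pos: [0.4545, 0.0373, 0.1361]
orientation: [0.024, 3.096, -0.021]
force: [-4.8, 2.1, 1.3]
grip_width: 0.0392
```

```bash
python3 d.py -.076 .160 .117 0 0 1 |grep -v sim
```

```text
t 12.8 q [ 0.35  0.53 -0.72  2.14  0.65  0.64  0.73] tcp [0.454 0.037 0.136] grasp st [-0.075  0.117] z 0.155 F [-4.8  2.1  1.3] w 0.0392
-> [-0.076, 0.16, 0.117, 0.0, 0.0, 1.0] d cm [-0.2 -0.   0.5] rot [0.014 0.046 0.016] rows>= 0.3
```

Call:
jog_arm(steps=[[9.4,0,0,0,0,0,0],[9.4,0,0,0,0,0,0],[9.4,0,0,0,0,0,0],[9.4,0,0,0,0,0,0],[9.4,0,0,2,0,0,0],[9.4,0,0,4,0,0,0],[9.4,0,0,4,0,0,0],[9.4,-1,0,4,0,0,0],[9.4,-1,-2,3,0,0,0],[9.4,0,0,0,0,0,0]])

```text
time_s: 14.05
ee_pos: [0.4332, 0.0143, 0.3093]
orientation: [0.026, 3.099, -0.026]
force: [0.5, -0.2, -1.0]
grip_width: 0.094
```

```bash
python3 d.py -.10 .34 -.111 0 0 1 ;  python3 - <<'E'
from rig import capture
import cv2
for n in("scene","top"):
    f=capture(n)["frame"][:,:,::-1];f=f[150:350,190:420] if n=="scene" else f[100:300,200:420]
    cv2.imwrite(f"pics/{n}4.png",cv2.resize(f,None,fx=3,fy=3,interpolation=cv2.INTER_CUBIC))
E
```

```text
t 14.05 q [ 0.65  0.26 -0.96  1.95  0.28  1.02  1.12] tcp [0.433 0.014 0.309] grasp st [-0.099  0.098] z 0.328 F [ 0.5 -0.2 -1. ] w 0.094
-> [-0.1, 0.34, -0.111, 0.0, 0.0, 1.0] d cm [  2.8 -20.6   1.2] rot [0.017 0.042 0.017] rows>= 3.3
   sim [ 0.97  0.39 -0.89  1.74  0.33  1.16  1.55] perr 0.0 rerr 0.0 marg 0.36
```

View pics/top4.png

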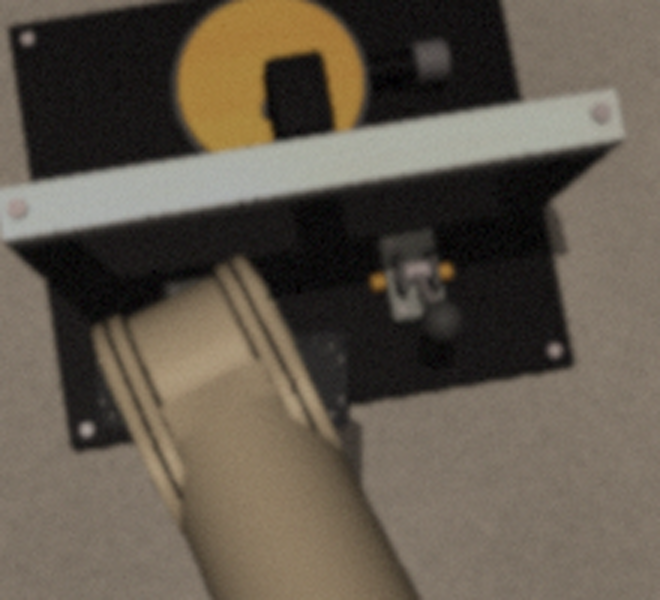

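View pics/scene4.png

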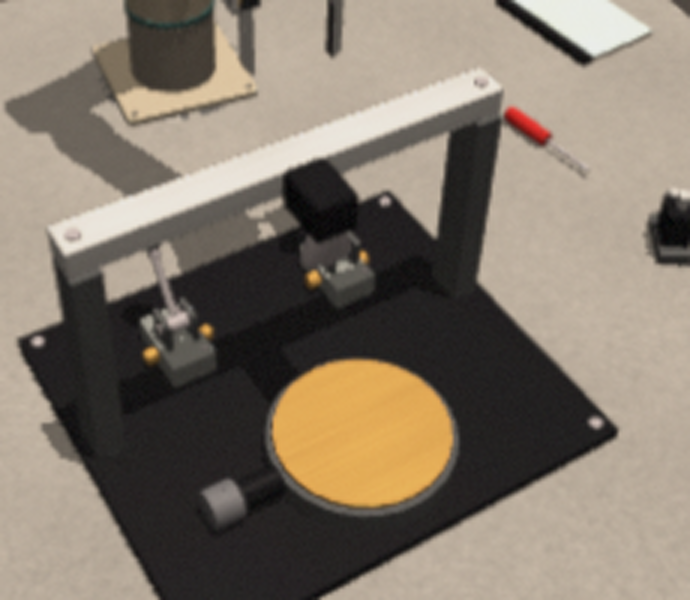

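The arm hides isolator p in the top view, and the head and beam hide it in the scene view, though its ball is no longer visible behind the head. I'll move across to the q side and check p from the top before touching q.

Call:
jog_arm(steps=[[9.4,0.3,-4,0.5,0.017,0.042,0.017],[9.4,0.5,-5,0.5,0,0,0],[9.4,0.7,-5,0,0,0,0],[9.4,0.7,-5,0,0,0,0],[9.4,0.5,-2.5,0,0,0,0],[9.4,0,0,0,0,0,0]])

```text
time_s: 14.9
ee_pos: [0.4584, -0.2004, 0.3093]
orientation: [0.022, -3.127, -0.017]
force: [0.4, 0.1, -1.3]
grip_width: 0.0938
```

```bash
python3 d.py -.066 .25 -.111 0 0 1 -.066 .168 -.111 0 0 1;  python3 - <<'E'
from rig import capture
import cv2
for n in("top",):
    f=capture(n)["frame"][:,:,::-1];f=f[100:300,200:420]
    cv2.imwrite(f"pics/{n}5.png",cv2.resize(cv2.convertScaleAbs(f,alpha=1.8),None,fx=3,fy=3,interpolation=cv2.INTER_CUBIC))
E
```

```text
t 14.9 q [ 0.97  0.42 -0.88  1.75  0.34  1.16  1.58] tcp [ 0.458 -0.2    0.309] grasp st [-0.104 -0.119] z 0.328 F [ 0.4  0.1 -1.3] w 0.0938
-> [-0.066, 0.25, -0.111, 0.0, 0.0, 1.0] d cm [ 3.7  1.3 -7.8] rot [-0.011 -0.014 -0.014] rows>= 1.4
   sim [ 0.85  0.53 -0.81  1.81  0.45  1.    1.42] perr 0.0 rerr 0.0 marg 0.44
-> [-0.066, 0.168, -0.111, 0.0, 0.0, 1.0] d cm [ 0.  -0.  -8.2] rot [-0. -0. -0.] rows>= 1.3
   sim [ 0.79  0.63 -0.74  1.9   0.56  0.83  1.32] perr 0.0 rerr 0.0 marg 0.51
```

View pics/top5.png

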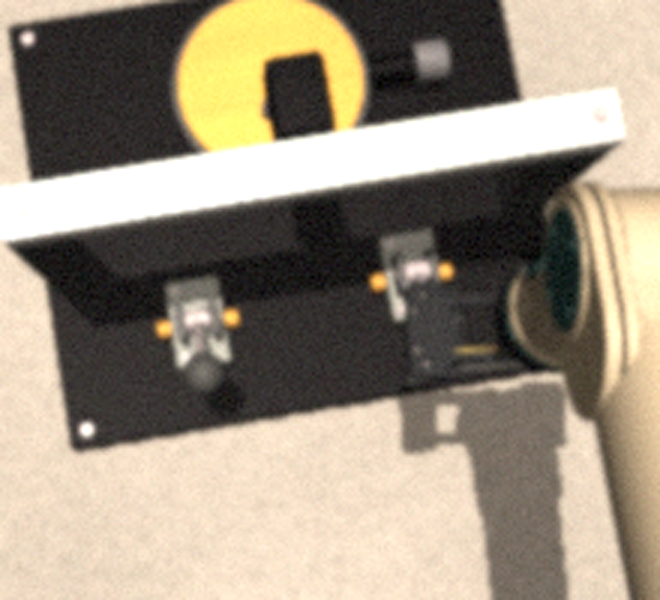

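```bash
python3 - <<'E'
from h import *
from rig import capture
t=capture("top");B=onz(t,(268,223.6),.166);print(B,st(B))
for th in(-.6,-.5,-.4): print(th,proj(t,[*wo(-.010+.11*np.sin(th),.117),.075+.11*np.cos(th)]).round(1))
E
```

```text
[0.45365015 0.03738676 0.166     ] [-0.07501065  0.11706275]
-0.6 [267.9 222.6]
-0.5 [267.2 219.1]
-0.4 [266.6 215.5]
```

Lever p is shut: its ball is at station x −75 mm, and the predicted stop pixel (267.9,222.6) matches the measured (268,223.6). Next is q.

Call:
jog_arm(steps=[[9.4,1.8,0.7,-3,-0.01,-0.014,-0.014],[9.4,1.9,0.7,-4,0,0,0],[9.4,0,0,-4,0,0,0],[9.4,0,0,-3,0,0,0],[9.4,0,0,-1.5,0,0,0],[9.4,0,0,0,0,0,0]])

```text
time_s: 15.75
ee_pos: [0.4972, -0.1705, 0.1522]
orientation: [-0.032, 3.138, 0.005]
force: [0.4, 0.2, 0.9]
grip_width: 0.0942
```

```bash
python3 d.py -.064 .167 -.111 0 0 1
```

```text
t 15.75 q [ 0.77  0.62 -0.75  1.91  0.56  0.83  1.31] tcp [ 0.497 -0.171  0.152] grasp st [-0.061 -0.095] z 0.171 F [0.4 0.2 0.9] w 0.0942
-> [-0.064, 0.167, -0.111, 0.0, 0.0, 1.0] d cm [-0.  -1.6 -0.4] rot [-0.003  0.003 -0.021] rows>= 0.3
   sim [ 0.79  0.63 -0.74  1.9   0.57  0.83  1.32] perr 0.0 rerr 0.0 marg 0.51
```

Call:
jog_arm(steps=[[9.4,0,-1.5,-0.4,0,0,-0.02],[7,0,0,0,0,0,0],[5,0,0,0,0,0,0],[3,0,0,0,0,0,0],[3,0,0,0,0,0,0],[3,0,0,0,0,0,0],[3,0,0,0,0,0,0],[3,0,0,0,0,0,0],[3,0,0,0,0,0,0]], squeeze=10)

```text
time_s: 16.88
ee_pos: [0.4994, -0.1863, 0.1514]
orientation: [0.002, 3.132, 0.003]
force: [-0.1, 1.1, 0.0]
grip_width: 0.0392
```

```bash
python3 d.py -.0438 .1763 -.111 2 0 1 -.023 .1828 -.111 6 0 1 -.001 .185 -.111 12 0 1  .0209 .1828 -.111 20 0 1 .0418 .1763 -.111 26 0 1 .0611 .1658 -.111 30 0 1 .065 .161 -.111 30 0 1
```

```text
t 16.88 q [ 0.79  0.63 -0.74  1.9   0.56  0.83  1.32] tcp [ 0.499 -0.186  0.151] grasp st [-0.062 -0.111] z 0.17 F [-0.1  1.1  0. ] w 0.0392
-> [-0.0438, 0.1763, -0.111, 2.0, 0.0, 1.0] d cm [1.8 0.2 0.6] rot [-0.002 -0.026  0.001] rows>= 0.3
   sim [ 0.78  0.63 -0.74  1.87  0.57  0.83  1.32] perr 0.0 rerr 0.0 marg 0.51
-> [-0.023, 0.1828, -0.111, 6.0, 0.0, 1.0] d cm [2.2 0.3 0.7] rot [ 0.   -0.07  0.  ] rows>= 0.4
   sim [ 0.78  0.62 -0.75  1.88  0.58  0.76  1.3 ] perr 0.0 rerr 0.0 marg 0.5
-> [-0.001, 0.185, -0.111, 12.0, 0.0, 1.0] d cm [2.4 0.3 0.3] rot [ 0.    -0.105  0.   ] rows>= 0.6
   sim [ 0.79  0.6  -0.74  1.92  0.62  0.63  1.26] perr 0.0 rerr 0.0 marg 0.4
-> [0.0209, 0.1828, -0.111, 20.0, 0.0, 1.0] d cm [ 2.4  0.3 -0.1] rot [-0.   -0.14  0.  ] rows>= 0.7
   sim [ 0.76  0.57 -0.67  2.01  0.72  0.4   1.18] perr 0.0 rerr 0.0 marg 0.17
-> [0.0418, 0.1763, -0.111, 26.0, 0.0, 1.0] d cm [ 2.3  0.3 -0.6] rot [-0.    -0.105 -0.   ] rows>= 0.6
   sim [ 0.72  0.58 -0.59  2.06  0.96  0.23  0.94] perr 0.0 rerr 0.0 marg 0.0
-> [0.0611, 0.1658, -0.111, 30.0, 0.0, 1.0] d cm [ 2.   0.3 -1. ] rot [-0.   -0.07 -0.  ] rows>= 0.4
   sim [ 0.76  0.63 -0.67  2.09  1.55  0.23  0.37] perr 0.0 rerr 0.0 marg 0.0
-> [0.065, 0.161, -0.111, 30.0, 0.0, 1.0] d cm [ 0.4  0.1 -0.5] rot [-0. -0. -0.] rows>= 0.1
   sim [ 0.75  0.65 -0.67  2.08  1.59  0.24  0.34] perr 0.0 rerr 0.0 marg 0.01
```

```bash
python3 - <<'E'
from plan import *
from rig import monitor
q0=np.array(monitor.state()["q"])
for azs in(0,-.1,-.2,-.3,.14):
  for tm in(24,27,30):
    q=q0.copy();ms=[];es=[]
    for th in np.linspace(-.55,.62,14):
        u=np.clip((th+.3)/.8,0,1);P,T=pose(-.001+.11*np.sin(th),.075+.11*np.cos(th),-.111,tm*u,azs*np.clip((th+.6)/.6,0,1),1)
        q=go(q,P,T,2);ms.append(np.min(np.r_[q-LO,HI-q]));es.append(np.linalg.norm(fk(q)[0]-P)*1e3)
    print(azs,tm,"minmarg",np.min(ms).round(2),"end",ms[-1].round(2),"err",max(es).round(1),q.round(2))
E
```

```text
0 24 minmarg 0.04 end 0.04 err 0.0 [ 0.65  0.61 -0.54  1.99  0.81  0.27  1.07]
0 27 minmarg 0.0 end 0.0 err 0.0 [ 0.7   0.62 -0.6   2.04  1.14  0.23  0.76]
0 30 minmarg 0.0 end 0.01 err 0.0 [ 0.76  0.64 -0.68  2.08  1.56  0.24  0.37]
-0.1 24 minmarg 0.02 end 0.02 err 0.0 [ 0.56  0.59 -0.45  2.    0.85  0.25  0.92]
-0.1 27 minmarg 0.0 end 0.0 err 0.0 [ 0.62  0.6  -0.52  2.05  1.25  0.23  0.53]
-0.1 30 minmarg 0.0 end 0.01 err 0.0 [ 0.67  0.61 -0.59  2.1   1.67  0.24  0.12]
-0.2 24 minmarg 0.02 end 0.02 err 0.0 [ 0.48  0.57 -0.36  2.01  0.88  0.25  0.76]
-0.2 27 minmarg 0.0 end 0.0 err 0.0 [ 0.53  0.58 -0.43  2.06  1.31  0.23  0.34]
-0.2 30 minmarg 0.0 end 0.02 err 0.0 [ 0.56  0.59 -0.48  2.11  1.73  0.25 -0.07]
-0.3 24 minmarg 0.02 end 0.02 err 0.0 [ 0.4   0.56 -0.29  2.01  0.9   0.25  0.61]
-0.3 27 minmarg 0.0 end 0.0 err 0.0 [ 0.42  0.57 -0.33  2.06  1.31  0.23  0.2 ]
-0.3 30 minmarg 0.0 end 0.02 err 0.0 [ 0.45  0.57 -0.37  2.11  1.73  0.25 -0.21]
0.14 24 minmarg 0.09 end 0.09 err 0.0 [ 0.77  0.65 -0.67  1.97  0.77  0.32  1.29]
0.14 27 minmarg 0.0 end 0.0 err 0.0 [ 0.77  0.64 -0.66  2.01  0.89  0.23  1.18]
0.14 30 minmarg 0.0 end 0.0 err 0.0 [ 0.86  0.68 -0.77  2.05  1.31  0.23  0.8 ]
```

```bash
python3 d.py -.0438 .1763 -.111 2 .07 1 -.023 .1828 -.111 6 .142 1 -.001 .185 -.111 12 .142 1  .0209 .1828 -.111 18 .142 1 .0338 .1795 -.111 22 .142 1 .045 .175 -.111 24 .142 1
```

```text
t 16.88 q [ 0.79  0.63 -0.74  1.9   0.56  0.83  1.32] tcp [ 0.499 -0.186  0.151] grasp st [-0.062 -0.111] z 0.17 F [-0.1  1.1  0. ] w 0.0392
-> [-0.0438, 0.1763, -0.111, 2.0, 0.07, 1.0] d cm [1.8 0.2 0.6] rot [-0.001 -0.026  0.071] rows>= 0.4
   sim [ 0.79  0.64 -0.77  1.87  0.58  0.83  1.38] perr 0.0 rerr 0.0 marg 0.48
-> [-0.023, 0.1828, -0.111, 6.0, 0.142, 1.0] d cm [2.2 0.3 0.7] rot [ 0.007 -0.069  0.072] rows>= 0.5
   sim [ 0.82  0.63 -0.8   1.87  0.6   0.78  1.43] perr 0.0 rerr 0.0 marg 0.45
-> [-0.001, 0.185, -0.111, 12.0, 0.142, 1.0] d cm [2.4 0.3 0.3] rot [ 0.015 -0.104  0.   ] rows>= 0.6
   sim [ 0.84  0.62 -0.8   1.91  0.63  0.65  1.41] perr 0.0 rerr 0.0 marg 0.42
-> [0.0209, 0.1828, -0.111, 18.0, 0.142, 1.0] d cm [ 2.4  0.3 -0.2] rot [ 0.015 -0.104  0.   ] rows>= 0.6
   sim [ 0.84  0.62 -0.78  1.95  0.68  0.5   1.38] perr 0.0 rerr 0.0 marg 0.27
-> [0.0338, 0.1795, -0.111, 22.0, 0.142, 1.0] d cm [ 1.4  0.2 -0.3] rot [ 0.01  -0.069  0.   ] rows>= 0.4
   sim [ 0.83  0.62 -0.74  1.99  0.72  0.39  1.34] perr 0.0 rerr 0.0 marg 0.16
-> [0.045, 0.175, -0.111, 24.0, 0.142, 1.0] d cm [ 1.2  0.2 -0.4] rot [ 0.005 -0.035 -0.   ] rows>= 0.2
   sim [ 0.81  0.62 -0.7   2.    0.75  0.32  1.31] perr 0.0 rerr 0.0 marg 0.09
```

Call:
jog_arm(steps=[[3,0.9,0.1,0.4,0,-0.013,0.035],[3,0.9,0.1,0.3,0,-0.013,0.035],[3,1.1,0.15,0.4,0.003,-0.035,0.035],[3,1.1,0.15,0.3,0.003,-0.035,0.035],[3,1.2,0.15,0.2,0.007,-0.052,0],[3,1.2,0.15,0.1,0.007,-0.052,0],[3,1.2,0.15,-0.1,0.007,-0.052,0],[3,1.2,0.15,-0.1,0.007,-0.052,0],[3,0,0,0,0,0,0]])

```text
time_s: 18.0
ee_pos: [0.5905, -0.1726, 0.1698]
orientation: [-0.219, 2.806, 0.028]
force: [-0.2, 0.2, -2.9]
grip_width: 0.0393
```

```bash
python3 d.py .0338 .1795 -.111 22 .142 1 .045 .175 -.111 24 .142 1
```

```text
t 18.0 q [ 0.85  0.61 -0.79  1.96  0.68  0.49  1.39] tcp [ 0.591 -0.173  0.17 ] grasp st [ 0.025 -0.11 ] z 0.188 F [-0.2  0.2 -2.9] w 0.0393
-> [0.0338, 0.1795, -0.111, 22.0, 0.142, 1.0] d cm [ 1.   0.1 -0.8] rot [ 0.014 -0.055 -0.013] rows>= 0.3
   sim [ 0.83  0.62 -0.74  1.99  0.72  0.39  1.34] perr 0.0 rerr 0.0 marg 0.16
-> [0.045, 0.175, -0.111, 24.0, 0.142, 1.0] d cm [ 1.2  0.2 -0.4] rot [ 0.005 -0.035  0.   ] rows>= 0.2
   sim [ 0.81  0.62 -0.7   2.    0.75  0.32  1.31] perr 0.0 rerr 0.0 marg 0.09
```

Call:
jog_arm(steps=[[3,1,0.15,-0.5,0.008,-0.055,0],[3,1.1,0.15,-0.5,0.005,-0.04,0],[3,0.4,0,-0.3,0,-0.01,0],[3,0,0,0,0,0,0]])

```text
time_s: 18.5
ee_pos: [0.6228, -0.1678, 0.1609]
orientation: [-0.218, 2.685, 0.034]
force: [1.2, 0.4, -1.3]
grip_width: 0.039
```

```bash
python3 d.py .045 .175 -.111 24 .142 1 .055 .169 -.111 26 .142 1 .062 .165 -.111 27 .142 1
```

```text
t 18.5 q [ 0.8   0.62 -0.69  2.    0.79  0.29  1.3 ] tcp [ 0.623 -0.168  0.161] grasp st [ 0.055 -0.11 ] z 0.178 F [ 1.2  0.4 -1.3] w 0.039
-> [0.045, 0.175, -0.111, 24.0, 0.142, 1.0] d cm [-1.  -0.2 -0.3] rot [ 0.006  0.03  -0.018] rows>= 0.2
   sim [ 0.81  0.62 -0.71  2.    0.76  0.33  1.3 ] perr 0.0 rerr 0.0 marg 0.1
-> [0.055, 0.169, -0.111, 26.0, 0.142, 1.0] d cm [ 1.   0.2 -0.6] rot [ 0.005 -0.035 -0.   ] rows>= 0.2
   sim [ 0.78  0.63 -0.66  2.01  0.8   0.25  1.27] perr 0.0 rerr 0.0 marg 0.02
-> [0.062, 0.165, -0.111, 27.0, 0.142, 1.0] d cm [ 0.7  0.1 -0.4] rot [ 0.002 -0.017  0.   ] rows>= 0.1
   sim [ 0.78  0.64 -0.66  2.01  0.88  0.23  1.19] perr 0.0 rerr 0.0 marg 0.0
```

Call:
jog_arm(steps=[[4.5,0,0,0,0,0,0],[6,0,0,0,0,0,0],[9.4,0,0,0,0,0,0],[9.4,0,0,0,0,0,0],[9.4,0,0,0,0,0,0],[9.4,0,0,0,0,0,0]])

```text
time_s: 19.25
ee_pos: [0.6219, -0.1697, 0.1609]
orientation: [-0.216, 2.688, 0.031]
force: [0.1, -0.5, -0.1]
grip_width: 0.0917
```

```bash
python3 d.py .02 .182 -.111 18 .142 1 -.02 .182 -.111 8 .142 1 -.10 .182 -.111 0 .142 1; python3 - <<'E'
from rig import capture
import cv2
f=capture("scene")["frame"][:,:,::-1][150:350,190:420]
cv2.imwrite(f"pics/scene6.png",cv2.resize(cv2.convertScaleAbs(f,alpha=1.8),None,fx=3,fy=3,interpolation=cv2.INTER_CUBIC))
E
```

```text
t 19.25 q [ 0.8   0.62 -0.69  2.    0.79  0.29  1.3 ] tcp [ 0.622 -0.17   0.161] grasp st [ 0.054 -0.112] z 0.178 F [ 0.1 -0.5 -0.1] w 0.0917
-> [0.02, 0.182, -0.111, 18.0, 0.142, 1.0] d cm [-3.6 -0.4  0.3] rot [-0.007  0.132 -0.017] rows>= 0.7
   sim [ 0.85  0.62 -0.79  1.96  0.69  0.5   1.37] perr 0.0 rerr 0.0 marg 0.27
-> [-0.02, 0.182, -0.111, 8.0, 0.142, 1.0] d cm [-4.3 -0.6 -0.1] rot [-0.025  0.173 -0.   ] rows>= 0.9
   sim [ 0.84  0.63 -0.81  1.9   0.62  0.73  1.42] perr 0.0 rerr 0.0 marg 0.44
-> [-0.1, 0.182, -0.111, 0.0, 0.142, 1.0] d cm [-8.2 -1.2 -0. ] rot [-0.02   0.138  0.   ] rows>= 1.3
   sim [ 0.88  0.59 -0.82  1.96  0.58  0.84  1.46] perr 0.0 rerr 0.0 marg 0.43
```

View pics/scene6.png

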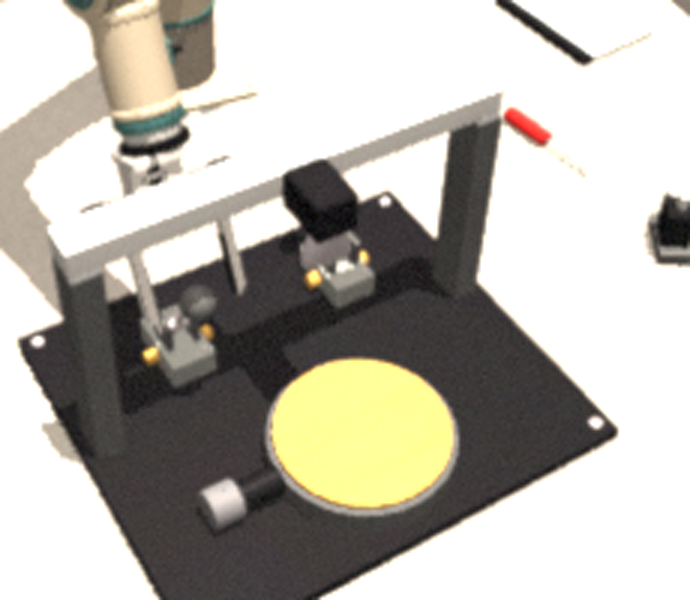

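Ball q now hangs back at (198,303) in the crop, between the open fingers (145,290) and (232,260). I'll retreat forward along the same path, then up.

Call:
jog_arm(steps=[[9.4,-1.8,-0.2,0.1,0,0.066,0],[9.4,-1.8,-0.2,0.1,0,0.066,0],[9.4,-2.2,-0.3,0,-0.012,0.086,0],[9.4,-2.2,-0.3,0,-0.012,0.086,0],[9.4,-2.7,-0.4,0,-0.007,0.046,0],[9.4,-2.7,-0.4,0,-0.007,0.046,0],[9.4,-2.7,-0.4,1,-0.007,0.046,0],[9.4,-2,0,4,0,0,0],[9.4,-2,-3,4,0,0,0],[9.4,-2,-5,4,0,0,0],[9.4,0,-6,2,0,0,0],[9.4,0,-6,0,0,0,0],[9.4,0,-6,0,0,0,0],[9.4,0,-6,0,0,0,0],[9.4,0,0,0,0,0,0],[9.4,0,0,0,0,0,0]])

```text
time_s: 21.3
ee_pos: [0.3863, -0.5161, 0.3144]
orientation: [0.244, -3.11, -0.018]
force: [0.8, 0.1, 1.0]
grip_width: 0.094
```

```bash
python3 st.py; python3 - <<'E'
from h import *
from rig import capture
s=capture("scene");t=capture("top")
for n,c,(a,b,e,g) in(("scene",s,(150,350,190,420)),("top",t,(100,300,200,420))):
    f=c["frame"][:,:,::-1][a:b,e:g]
    cv2.imwrite(f"pics/{n}7.png",cv2.resize(cv2.convertScaleAbs(f,alpha=1.8),None,fx=3,fy=3,interpolation=cv2.INTER_CUBIC))
for th in(.6,.5,.4):
    P=[*wo(-.001+.11*np.sin(th),-.111),.075+.11*np.cos(th)];print(th,"crop scene",((proj(s,P)-[190,150])*3).round(0),"top",((proj(t,P)-[200,100])*3).round(0))
E
```

```text
21.3 tcp [ 0.386 -0.516  0.314] grasp [ 0.387 -0.516  0.333] st [-0.22  -0.422] z [-0.02  0.01 -1.  ] y [-0.16  0.99  0.01] q [ 1.34  0.67 -0.89  1.34  0.52  1.4   2.19] F [0.8 0.1 1. ] w 0.09402726886410824
turn needed [-1.152 -0.194  2.907]
0.6 crop scene [195. 303.] top [418. 190.]
0.5 crop scene [191. 294.] top [420. 198.]
0.4 crop scene [187. 285.] top [423. 207.]
```

View pics/scene7.png

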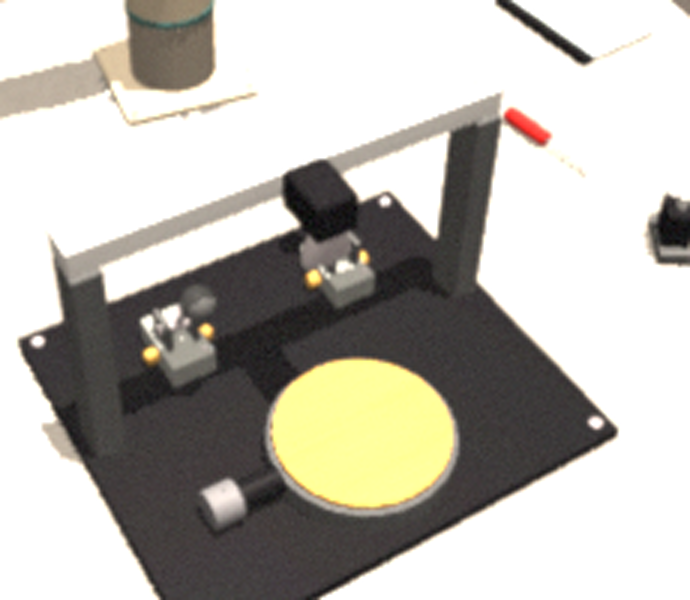

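View pics/top7.png

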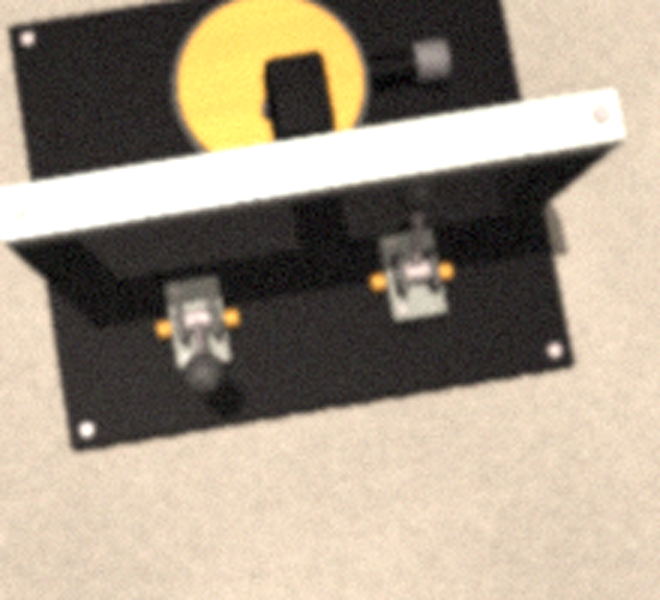

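Ball q is at (198,302) in the scene crop, where +0.6 predicts (195,303). Ball p is at (204,371) in the top crop, the same as after it was shut. The arm is clear, so I'm handing in.

```bash
python3 -c "
from rig import job_done;print(job_done())"
```

```text
the job is handed in; nothing more can be done
None
```

The vacuum is changed over: lever_p (left) was shut first, and only then was lever_q (right) opened. I handed the job in at about 21 s of the 58 s, with the arm clear of the station.

- **Shutting lever_p:** I gripped its ball under the bridge with the tool tilted about 32° and swung it forward to its stop. Before touching lever_q I checked it from the top camera. The ball was at pixel (268, 223.6), against (267.9, 222.6) predicted for −0.6.
- **Opening lever_q:** I gripped its ball and carried it back to about +0.5 rad. I let go there because the tilted wrist was at its joint limit, and the lever's weight took it the last bit to the stop. In the last scene picture the ball was at crop pixel (198, 302), against (195, 303) predicted for +0.6, and lever_p was still shut.
- **Forces:** The wrist force readings I took stayed at about 6 N or less.
- **Less certain:**
  - The force showed no clear stop as lever_p reached the end of its swing, so the evidence that it is fully shut is the picture.
  - My first two-camera fix of lever_p's ball disagreed by about 6 mm; the closed grip, 39 mm wide on the 40 mm ball, settled it.
  - The gripper body passed within about 6 mm of the beam by calculation; I saw no sign of contact.
- **Bystanders:** I did not go near the positioner, the wafer jar or the screwdriver. The screwdriver and positioner look unmoved in the last scene picture; the jar was outside the last crops, so I did not re-check it.

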